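# Pack a kit: scoop the ball knobs, pull the film rolls

### The job

Pack the kit carton: first, using the scoop and never your fingers, scoop all the orange ball knobs out of their tray and tip them into the carton's small bay, then lay the scoop back upright in the middle of its blue mat. Only after that slide every roll of blue film off its post and stand it on end on the floor of the carton's large bay. Leave the carton flat on the table and the other things on the table where they are.

Things in the scene. Friction and masses are not known exactly. Their poses are not given: they have to be found in the camera images.
- knob_tray: Fixed tray, white floor, red sides, right or left. Origin at table level; x along it, away from robot. 104 mm wide inside. Floor: flat at z 4 mm from x -20 to +92; nearer, it slopes up to z 30 at x -134, so knobs roll back to the flat; beyond x 92 a 45 degree ramp up to z 42 at x 130, to scoop against. Walls 4 mm: sides and near end (x -134) 60 mm high, far end (x 132) 85.
- scoop: Loose scoop, 0.16 kg. Origin: centre of the pan's underside; x forward to the open lip, z up. Aluminium pan 74 mm long (x -37 to 37), 92 mm wide outside, 75 (back) to 84 inside, floor 2 mm; side walls 44 mm high, flared a little, ending 14 mm short of the lip; back wall 55 mm high. Upright black handle 20 x 20 mm behind it, centred at x -47 mm, top 132 mm above the underside.
- scoop_grip (a point): Grip point inside the scoop's handle: x = -47, y = 0, z = 108 mm in the scoop's frame, same axes; pinch the handle across the scoop's y
- mat: Fixed blue mat where the scoop lives, 110 mm (its x) by 160 mm (its y), 3 mm thick; origin at its centre, at table level. The scoop starts on it with its lip towards about the mat's +y.
- carton: Loose open cardboard carton, 0.7 kg, 150 (x) x 322 (y) x 65 mm high, walls and floor 5 mm; origin under its centre, z up, x away from the robot. A 5 mm divider, as high as the walls, at y +41 mm leaves a small bay at the +y end (140 x 112 mm inside) and a large bay at the -y end (140 x 194 mm inside).
- knob_bay (a point): Centre of the floor of the small bay for knobs, carton's axes (carton frame 0, 99.8, 5 mm)
- roll_bay (a point): Centre of the floor of the large bay for rolls, carton's axes (carton frame 0, -58.8, 5 mm); white paper on its floor; holds three rolls in a row along y, 64 mm apart
- stand: Fixed plywood stand 320 (x) x 90 (y) x 12 mm with three upright aluminium posts 20 mm in diameter, 80 mm high above the board, at x = -110, 0 and +110 mm; origin under its centre at table level. On the other side of the table from the knob tray.
- roll0: Roll of blue film wound hard on a cardboard core, outer diameter 56 mm, bore 31 mm, 60 mm high, about 0.09 kg; origin at the centre of its lower end, z along the bore. Starts upright on a post. May be absent.
- roll1: Roll of blue film wound hard on a cardboard core, outer diameter 56 mm, bore 31 mm, 60 mm high, about 0.09 kg; origin at the centre of its lower end, z along the bore. Starts upright on a post. May be absent.
- roll2: Roll of blue film wound hard on a cardboard core, outer diameter 56 mm, bore 31 mm, 60 mm high, about 0.09 kg; origin at the centre of its lower end, z along the bore. Starts upright on a post. May be absent.
- knob0: Orange ball knob with a dark insert, 32 mm in diameter, 25 g, polished and slippery; origin at its centre. Starts loose in the knob tray; it rolls, with some rolling friction (stays put on slopes below about 7 to 9 degrees). May be absent.
- knob1: Orange ball knob with a dark insert, 32 mm in diameter, 25 g, polished and slippery; origin at its centre. Starts loose in the knob tray; it rolls, with some rolling friction (stays put on slopes below about 7 to 9 degrees). May be absent.
- knob2: Orange ball knob with a dark insert, 32 mm in diameter, 25 g, polished and slippery; origin at its centre. Starts loose in the knob tray; it rolls, with some rolling friction (stays put on slopes below about 7 to 9 degrees). May be absent.
- knob3: Orange ball knob with a dark insert, 32 mm in diameter, 25 g, polished and slippery; origin at its centre. Starts loose in the knob tray; it rolls, with some rolling friction (stays put on slopes below about 7 to 9 degrees). May be absent.
- knob4: Orange ball knob with a dark insert, 32 mm in diameter, 25 g, polished and slippery; origin at its centre. Starts loose in the knob tray; it rolls, with some rolling friction (stays put on slopes below about 7 to 9 degrees). May be absent.
- knob5: Orange ball knob with a dark insert, 32 mm in diameter, 25 g, polished and slippery; origin at its centre. Starts loose in the knob tray; it rolls, with some rolling friction (stays put on slopes below about 7 to 9 degrees). May be absent.
- knob6: Orange ball knob with a dark insert, 32 mm in diameter, 25 g, polished and slippery; origin at its centre. Starts loose in the knob tray; it rolls, with some rolling friction (stays put on slopes below about 7 to 9 degrees). May be absent.
- knob7: Orange ball knob with a dark insert, 32 mm in diameter, 25 g, polished and slippery; origin at its centre. Starts loose in the knob tray; it rolls, with some rolling friction (stays put on slopes below about 7 to 9 degrees). May be absent.
- knob8: Orange ball knob with a dark insert, 32 mm in diameter, 25 g, polished and slippery; origin at its centre. Starts loose in the knob tray; it rolls, with some rolling friction (stays put on slopes below about 7 to 9 degrees). May be absent.
- gauge_block: Bystander: steel block 75 x 50 x 30 mm, origin under its centre
- marker: Bystander: red marker 120 x 16 x 16 mm lying along its x, origin under its centre
There are look-alikes about, which are no part of the job. Leave any grey or yellow look-alike of the roll0 alone.

How it is judged:
By the outcome, as a careful person would: the job done as asked, in the order asked, and still so for the second after the job is handed in, with the robot touching nothing.
Of knob0, knob1, knob2, knob3, knob4, knob5, knob6, knob7, knob8 only 5 to 7 are there at a start; the rules pass over those that are not, and their reading is None.
Of roll0, roll1, roll2 only 2 to 3 are there at a start; the rules pass over those that are not, and their reading is None.
At some moment in a run one of carton may be knocked a few centimetres aside while the robot is not near it.
It also fails if it takes over 210 s, if anything falls off the work surface, if the arm or the gripper's body presses on something with over 40 N, if the wrist force passes 120 N, or if a joint passes its speed limit or range.

### The arm

A 6-joint arm with a two-finger parallel gripper is mounted at the origin on the work surface. World frame = base frame: x ahead of the robot, y to its left, z up, the work surface at z = 0. Lengths are in m, angles in degrees, forces in N, time in s.
With the tool pointing down it reaches from about 0.35 to 0.875 m from the base axis. Payload 4.2 kg.
Tool frame: the origin (TCP) lies on the centre line of the jaws, within the pads' length; the fingertips stand r.tip_extent ahead of it and the grasp point (between the pads) lies 11 mm behind it (r.tip_extent is the distance from the TCP to the fingertips, in m); z points along the fingers, y is the line along which they close (so a half turn about z gives the same grasp; the last joint's range is limited). The gripper opens to 87 mm and grips with 3 to 60 N. Pads are 19 mm wide; open, the fingers measure 117 mm over their backs; the gripper's body (75 mm by 190 mm) begins 51 mm behind the grasp point.
Start: joints at [79.618, 22.042, 0.453, 0, -68.411, -14.817], TCP at [0.266, 0.566, 0.231] pointing down, gripper open.
Joint ranges: [-179.83, 179.83], [-69.29, 118.12], [-61.27, 80.66], [-181.25, 117.63], [-171.15, -9.14], [-177.46, 177.46]. Speed limits (degrees/s): [159.86, 159.86, 180, 180, 180, 180].

### API

Orientations are given as a 3x3 rotation matrix whose columns are the frame's x, y, z axes.
In Python, from station import r gives the robot as it stands.
- The arm moves only by the shell command python3 -m jog 'ROWS'. ROWS is text: rows parted by semicolons, each of 5 numbers parted by spaces: the opening, from 0 (shut) to 1 (fully open), then the shift along the world's x, y, z in mm, then the turn about the world's z in degrees. In form: hand dx dy dz roll; .... A call has 1 to 5 rows; each row shifts and turns the commanded pose from where the row before left it; what a row does not reach is not made up. A row lasts 1/8 s, in which the tool goes at most 62.5 mm and 10.7 degrees, less where a joint would pass 70% of its speed; a pose out of reach is approached as far as the arm can. A call is refused whole if a number of a shift passes 62.5 or a number of a turn 10.7, either way. A call with a gripper value outside its range is refused whole. The fingers move at their own pace and stop on an object; the grip force is fixed at half the most. Time passes only in rows, so rows that do not move let the fingers close. It gives the time, the measured TCP pose, the force, the opening and the grip force at its end, in the units of the state.
- r.sense(): the state, without advancing time (a new reading comes with each control period).
- r.capture(name): name is "side" or "top" or "wrist"; returns a dict with "pixels" (420x560x3 uint8, red, green, blue), "fovy" (degrees; the focal length in pixels is half the picture's height over the tangent of half this angle, whatever the lens; pixels are square), "cx", "cy" (the principal point, pixels), "origin" and "orientation" of the camera in the world; the wrist camera has in their place "T_tool_cam" (4x4, takes a point from camera to tool coordinates, whose origin is the TCP and whose axes are the flange's). Camera axes: x right, y down, z forward; pixel columns grow to the right and rows downward; lengths in m; the calibration is good to about 2 mm. A picture is of the moment at which its call begins: read the wrist's pose just before it. There is no depth.
- r.finish_job(): hands the job in; it is judged then, once.
The state is a dict: "time_s": time; "joints": joint angles; "joint_velocities": joint speeds; "effort": joint torques, N m; "tcp_pos": TCP position; "ee_rot": TCP orientation; "wrist_force": force on the tool from outside, world axes, zero at the start; "moment": the same for the moment, N m; "gripper_width": opening from 0.0 (shut) to 1.0 (fully open); "gripper_force": force on a finger pad.
Only numpy, scipy, OpenCV 4.12 (cv2) and the standard library are available. Lean on these libraries where they do the work, as an engineer would, in place of code of your own. Each camera call takes 0.05 s, during which the arm holds its last target. There are 200 camera calls.

## Working session

There is one attempt and no reset: what is moved stays moved. The work goes in short steps, Python scripts to look and compute and a shell command to move; the robot and the scene stay as the last step left them, time stands still between calls to the robot, and variables do not carry over. Pictures are saved under pics/ and viewed, at most 14 in all, crops included, and the job is handed in when it is done.

```bash
mkdir -p pics; ls; cat > h.py <<'E'
import numpy as np, cv2, json
from station import r
def cap(name,fn):
    s=r.sense(); c=r.capture(name)
    if name=='wrist':
        T=np.eye(4);T[:3,:3]=s['ee_rot'];T[:3,3]=s['tcp_pos'];T=T@np.array(c['T_tool_cam'])
        o,R=T[:3,3],T[:3,:3]
    else: o,R=np.array(c['origin']),np.array(c['orientation'])
    p=np.array(c['pixels'],np.uint8)
    f=210/np.tan(np.radians(c['fovy'])/2)
    np.savez('pics/'+fn+'.npz',p=p,o=o,R=R,f=f,c=[c['cx'],c['cy']])
    cv2.imwrite('pics/'+fn+'.png',p[:,:,::-1])
def ld(fn): return np.load('pics/'+fn+'.npz')
def ray(d,u,v):
    x=d['R']@np.array([(u-d['c'][0])/d['f'],(v-d['c'][1])/d['f'],1]);return d['o'],x
def atz(d,u,v,z):
    o,x=ray(d,u,v);return (o+x*(z-o[2])/x[2])
def tri(*l):
    A=0;b=0
    for d,u,v in l:
        o,x=ray(d,u,v);x=x/np.linalg.norm(x);P=np.eye(3)-np.outer(x,x);A=A+P;b=b+P@o
    return np.linalg.solve(A,b)
def proj(d,p):
    q=d['R'].T@(np.array(p)-d['o']);return d['c']+d['f']*q[:2]/q[2]
def big(fn,u0,v0,u1,v1,out):
    p=ld(fn)['p'][v0:v1,u0:u1,::-1];k=min(800/(u1-u0),600/(v1-v0))
    cv2.imwrite('pics/'+out+'.png',cv2.resize(p,None,fx=k,fy=k,interpolation=cv2.INTER_CUBIC));print(k)
E
python3 - <<'E'
from h import *
cap('top','t0');cap('side','s0');s=r.sense();print(r.tip_extent,s)
for n in('t0','s0'):
    d=ld(n);print(d['o'],d['R'],d['f'],d['c'])
a=cv2.imread('pics/t0.png');b=cv2.imread('pics/s0.png')
E
```

```text
pics
0.008 {'time_s': 0.1, 'joints': array([ 7.96182594e+01,  2.20869851e+01,  3.88457135e-01, -2.64756064e-02,
       -6.84139597e+01, -1.48150732e+01]), 'joint_velocities': array([ 0.03854728, -0.1436969 ,  0.21659909,  0.10265158,  0.00902411,
       -0.13466157]), 'effort': array([-1.39750970e-03, -3.91691351e+01,  1.87933266e+01,  4.23194826e+00,
        1.34390275e-02, -7.46448723e-05]), 'tcp_pos': array([0.26584955, 0.56505195, 0.22956517]), 'ee_rot': array([[ 9.04778196e-01, -4.25882395e-01, -7.76431833e-04],
       [-4.25883094e-01, -9.04776301e-01, -1.85367208e-03],
       [ 8.69491821e-05,  2.00783127e-03, -9.99997981e-01]]), 'wrist_force': array([-0.04736222, -0.28337367, -0.02759675]), 'moment': array([ 0.02712742, -0.04237351,  0.01140044]), 'gripper_force': 0.0, 'gripper_width': 1.0000824001629494}
[ 0.28465523 -0.0075153   1.34966484] [[-0.01483274 -0.9895426   0.14347625]
 [-0.9998257   0.01630549  0.00909435]
 [-0.0113387  -0.14331635 -0.98961197]] 398.01497901705045 [277.56691632 212.32542148]
[0.42376692 1.06448367 0.79886924] [[-0.99887485 -0.04356171  0.01874578]
 [-0.0400972   0.56470782 -0.82431626]
 [ 0.02532274 -0.82414043 -0.56581914]] 523.9024479192949 [288.33298662 208.80215982]
```

View pics/t0.png

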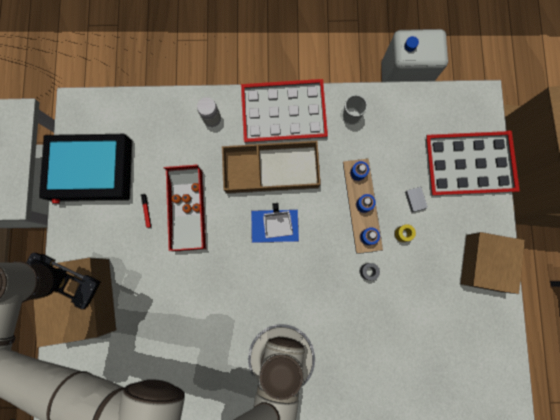

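View pics/s0.png

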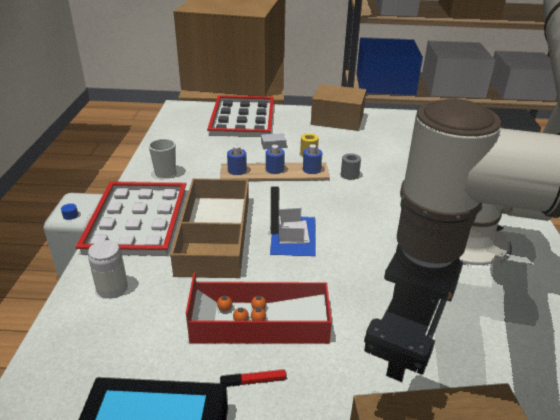

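```bash
python3 - <<'E'
from h import *
d=ld('t0')
a=d['p'][130:265,150:440,::-1]
cv2.imwrite('pics/t0z.png',cv2.resize(a,(800,372),interpolation=cv2.INTER_CUBIC))
big('s0',180,140,340,345,'s0z')
E
```

```text
2.926829268292683
```

View pics/t0z.png

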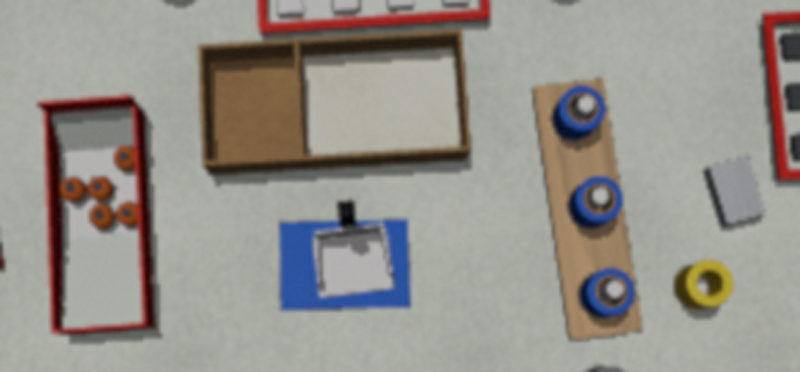

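View pics/s0z.png

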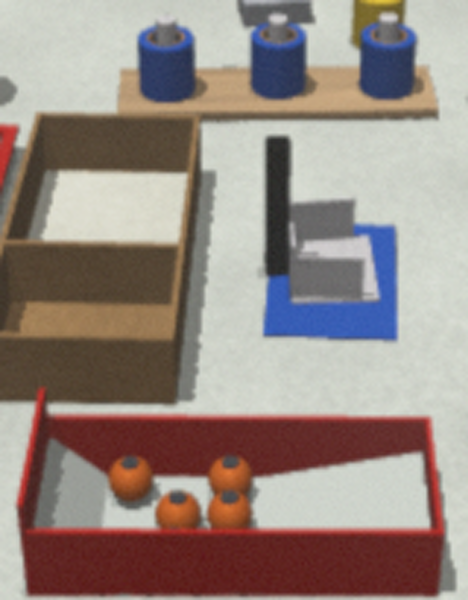

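```bash
cat >> h.py <<'E'
def tz(x,y): return 150+(x+.5)/2.7586-.5,130+(y+.5)/2.7556-.5
def sz(x,y): return 180+(x+.5)/2.9268-.5,140+(y+.5)/2.9268-.5
E
python3 - <<'E'
from h import *
np.set_printoptions(precision=4,suppress=True)
t,s=ld('t0'),ld('s0')
for n,a,b in [('handle',(346,207),(278,138)),('postfar',(585,103),(168,20)),('postmid',(601,196),(278,18)),('postnear',(615,290),(388,17)),('tray nearR',(156,326),(432,419)),('tray nearL',(53,331),(443,533)),
 ('carton -y+x',(464,33),(38,115)),('carton -y-x',(468,152),(200,118)),('carton +y-x',(210,165),(178,338)),('mat -x+y',(281,309),(396,339)),('mat -x-y',(409,304),(396,228))]:
    print(n,tri((t,*tz(*a)),(s,*sz(*b))))
for n,z,ps in [('tray',.06,[(53,331),(156,326)]),('trayfar',.085,[(42,104),(135,98)]),('carton',.065,[(200,46),(464,33),(468,152),(210,165)]),('mat',.003,[(282,222),(407,219),(409,304),(281,309)]),('lip',.012,[(318,298),(393,291)]),('knobs',.02,[(125,157),(72,190),(100,187),(102,215),(128,213)])]:
    print(n,*[atz(t,*tz(*p),z)[:2] for p in ps])
E
```

```text
handle [0.4829 0.0109 0.1374]
postfar [ 0.6087 -0.2707  0.0919]
postmid [ 0.4996 -0.2844  0.0914]
postnear [ 0.3905 -0.2952  0.0918]
tray nearR [0.3576 0.2395 0.0482]
tray nearL [0.3533 0.359  0.058 ]
carton -y+x [ 0.7104 -0.1346  0.0593]
carton -y-x [ 0.561  -0.1346  0.0637]
carton +y-x [0.5485 0.1745 0.0591]
mat -x+y [0.3797 0.0946 0.0016]
mat -x-y [ 0.3814 -0.0625  0.0015]
tray [0.3548 0.3583] [0.3587 0.2371]
trayfar [0.6227 0.3708] [0.628  0.2603]
carton [0.697  0.1864] [ 0.7074 -0.134 ] [ 0.56   -0.1345] [0.5495 0.1736]
mat [0.4885 0.0926] [ 0.4897 -0.0625] [ 0.3842 -0.0627] [0.3805 0.0944]
lip [0.3926 0.0485] [ 0.3997 -0.0431]
knobs [0.5707 0.2854] [0.5302 0.3503] [0.5334 0.3158] [0.4983 0.3127] [0.5003 0.2807]
```

```bash
python3 -m jog '0.6 22 -55 5 3; 0.6 22 -55 5 3; 0.6 22 -55 5 3; 0.6 22 -55 5 3; 0.6 22 -55 5 3'; python3 -m jog '0.6 22 -55 5 3; 0.6 22 -55 5 3; 0.6 22 -55 5 3; 0.6 22 -55 5 3; 0.6 19 -59 5 3.6';python3 -m jog '0.6 0 0 0 0;0.6 0 0 0 0'
python3 - <<'E'
from h import *
cap('wrist','w1'); s=r.sense(); print(s['tcp_pos'],np.degrees(np.arctan2(s['ee_rot'][1,0],s['ee_rot'][0,0])))
E
```

```text
time_s: 0.72
tcp_pos: [0.3762, 0.2885, 0.2555]
ee_rot: [[0.985, -0.175, -0.0], [-0.175, -0.985, -0.0], [-0.0, 0.0, -1.0]]
wrist_force: [0.2, -0.4, 0.4]
gripper_width: 0.609
gripper_force: 0.0
time_s: 1.35
tcp_pos: [0.4833, 0.0097, 0.2805]
ee_rot: [[0.995, 0.097, -0.0], [0.097, -0.995, 0.0], [-0.0, -0.0, -1.0]]
wrist_force: [0.9, 0.5, 0.3]
gripper_width: 0.599
gripper_force: 0.0
time_s: 1.6
tcp_pos: [0.4827, 0.0113, 0.2801]
ee_rot: [[0.996, 0.093, -0.001], [0.093, -0.996, 0.0], [-0.001, -0.0, -1.0]]
wrist_force: [-0.3, 0.5, -0.4]
gripper_width: 0.598
gripper_force: 0.0
[0.48266717 0.01203366 0.28012576] 5.4237299323892945
```

View pics/w1.png

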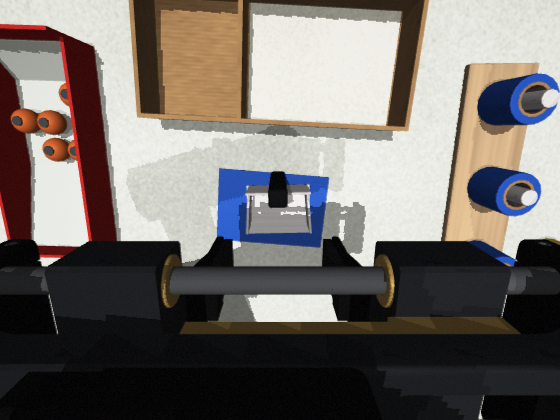

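```bash
python3 - <<'E'
from h import *
np.set_printoptions(precision=4,suppress=True)
t,w,s=ld('t0'),ld('w1'),ld('s0')
print(w['o'],w['R'][:,2])
print('handle',tri((t,*tz(346,207)),(w,278,177)),tri((t,*tz(346,207)),(w,278,177),(s,*sz(278,138))))
print('handle z.132',atz(w,278,177,.135))
print('mat',[atz(w,*p,.003)[:2] for p in [(219,170),(329,178),(320,246),(217,238)]])
print('lip',[atz(w,*p,.006)[:2] for p in [(246,233),(312,234)]])
print('carton',[atz(w,*p,.065)[:2] for p in [(137,115),(408,128)]])
print('tray right wall top near', atz(w,116,255,.06), 'far',atz(w,62,38,.06))
E
```

```text
[0.5547 0.018  0.4349] [-0.2639 -0.0253 -0.9642]
handle [0.4948 0.0117 0.0717] [0.4905 0.0105 0.1322]
handle z.132 [0.5053 0.0126 0.135 ]
mat [array([0.4856, 0.096 ]), array([ 0.4891, -0.0637]), array([ 0.3825, -0.0647]), array([0.3807, 0.0945])]
lip [array([0.3941, 0.0505]), array([ 0.402 , -0.0495])]
carton [array([0.5513, 0.1838]), array([ 0.567 , -0.1373])]
tray right wall top near [0.3661 0.2196 0.06  ] far [0.6264 0.2674 0.06  ]
```

```bash
python3 - <<'E'
from h import *
np.set_printoptions(precision=4,suppress=True)
t,w,s=ld('t0'),ld('w1'),ld('s0')
big('w1',200,150,350,262,'w1z')
for v in (195,198,201): print('handle',tri((t,*tz(346,207)),(w,278,v),(s,*sz(278,138))),atz(w,278,v,.135))
E
```

```text
5.333333333333333
handle [0.4843 0.0106 0.1361] [0.4868 0.0108 0.135 ]
handle [0.4833 0.0107 0.1369] [0.4836 0.0105 0.135 ]
handle [0.4823 0.0107 0.1378] [0.4805 0.0102 0.135 ]
```

View pics/w1z.png

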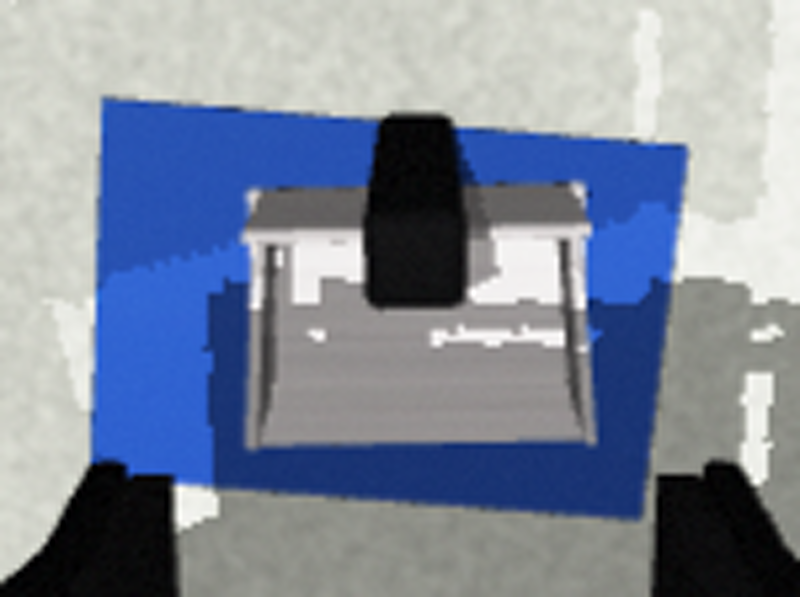

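```bash
python3 -m jog '0.6 0 -1 -50 0;0.6 0 0 -50 0;0.6 0 0 -40 0;0.6 0 0 -30 0;0.6 0 0 -10 0' | grep tcp; python3 -m jog '0 0 0 0 0;0 0 0 0 0;0 0 0 0 0;0 0 0 0 0' ; python3 -m jog '0 0 0 20 0;0 0 0 40 0;0 0 0 50 0;0 0 0 0 0'
python3 - <<'E'
from h import *
cap('side','s1');big('s1',200,100,360,220,'s1z')
E
```

```text
tcp_pos: [0.4817, 0.0117, 0.0989]
time_s: 2.78
tcp_pos: [0.4835, 0.0106, 0.1013]
ee_rot: [[0.996, 0.094, 0.002], [0.094, -0.996, 0.001], [0.002, -0.0, -1.0]]
wrist_force: [0.3, 1.1, -1.5]
gripper_width: 0.228
gripper_force: 1.2
time_s: 3.28
tcp_pos: [0.4855, 0.011, 0.2147]
ee_rot: [[0.995, 0.094, 0.01], [0.094, -0.996, 0.003], [0.01, -0.002, -1.0]]
wrist_force: [0.4, 0.6, -2.0]
gripper_width: 0.226
gripper_force: 29.9
5.0
```

View pics/s1z.png

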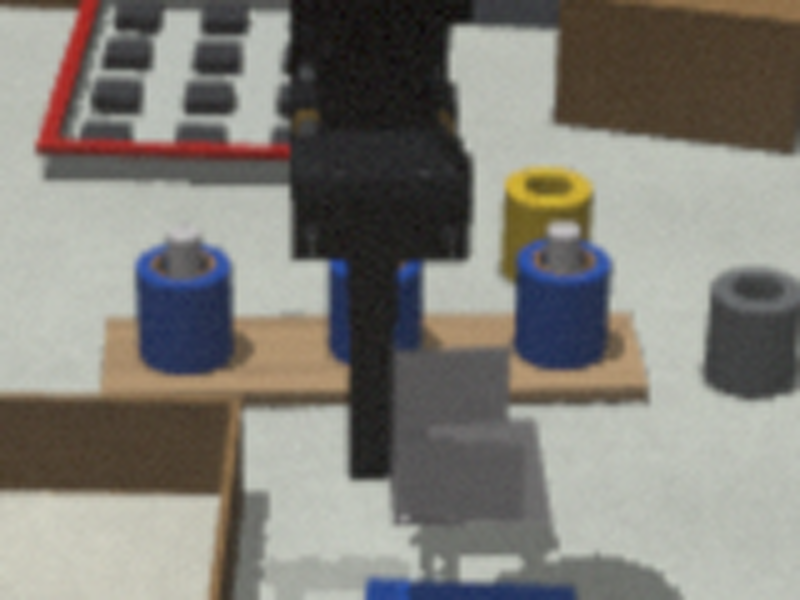

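```bash
for i in 1; do python3 -m jog '0 0 0 15 -10;0 0 0 15 -10;0 -5 16 0 -10;0 -5 16 0 -10;0 -5 16 0 -10' >/dev/null; python3 -m jog '0 -6 18 0 -10;0 -6 18 0 -10;0 -6 18 0 -10;0 -6 18 0 -10;0 -6 18 0 -10' >/dev/null; python3 -m jog '0 -6 18 0 -10;0 -6 18 0 -10;0 -6 18 0 -10;0 -6 18 0 -10;0 -6 18 0 -10'>/dev/null; python3 -m jog '0 -8 21 0 -10;0 -8 20 0 -10;0 -6 20 0 -10;0 0 0 0 -1.5;0 0 0 0 0'; done
python3 - <<'E'
from h import *
cap('wrist','w2');cap('top','t2');s=r.sense();print(s['tcp_pos'],s['joints'],s['ee_rot'])
E
```

```text
time_s: 5.82
tcp_pos: [0.3856, 0.2986, 0.2392]
ee_rot: [[-0.998, -0.069, -0.002], [-0.069, 0.998, -0.002], [0.002, -0.002, -1.0]]
wrist_force: [-0.0, -0.3, -2.2]
gripper_width: 0.229
gripper_force: 29.9
[0.38591938 0.29865396 0.23989234] [ 5.68440244e+01  8.21828105e+00 -1.72405541e+01 -1.14757347e-02
 -6.46334893e+01 -1.42915964e+02] [[-0.99765616 -0.06841875 -0.0010328 ]
 [-0.06841745  0.997656   -0.00125002]
 [ 0.0011159  -0.00117643 -0.99999869]]
```

View pics/w2.png

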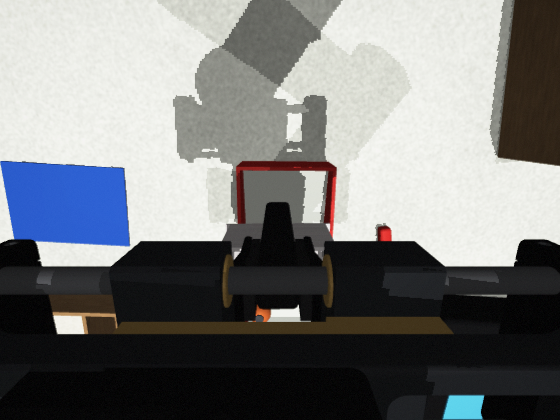

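```bash
python3 - <<'E'
from h import *
np.set_printoptions(precision=4,suppress=True)
w=ld('w2');print('near outer top',[atz(w,*p,.06)[:2] for p in [(236,162.5),(336.5,162.5)]])
for n in('t0',):
    d=ld(n);p=d['p'].astype(int)
    L=[];Rr=[]
    for v in range(176,244):
        row=p[v,155:215];m=np.where((row[:,0]>60)&(row[:,0]>2.2*row[:,1])&(row[:,0]>2.2*row[:,2])&(row[:,1]<60))[0]+155
        m=m
        if len(m)<3: continue
        L.append(atz(d,m[0]-.5,v,.06)[:2]);Rr.append(atz(d,m[-1]+.5,v,.0)[:2])
    for q in(L,Rr):
        q=np.array(q);c=np.polyfit(q[:,0],q[:,1],1);print(np.degrees(np.arctan(c[0])),np.polyval(c,[.36,.494,.62]),np.std(q[:,1]-np.polyval(c,q[:,0])))
E
```

```text
near outer top [array([0.355 , 0.2501]), array([0.3471, 0.3612])]
3.2217823985085494 [0.3587 0.3663 0.3734] 0.000929886180574932
3.5609845239585405 [0.2567 0.2651 0.2729] 0.0009694015216380086
```

```bash
python3 -m jog '0 0 5 -20 0;0 0 0 -40 0;0 0 0 -30 0;0 0 0 -5 0;0 0 0 0 0'
python3 - <<'E'
from h import *
cap('top','t3');cap('side','s3');
d=ld('t3')['p'][155:260,150:225,::-1];e=ld('s3')['p'][215:350,170:345,::-1]
a=cv2.resize(d,(400,560),interpolation=cv2.INTER_CUBIC);b=cv2.resize(e,(395,305),interpolation=cv2.INTER_CUBIC)
c=np.zeros((560,800,3),np.uint8);c[:,:400]=a;c[:305,400:795]=b;cv2.imwrite('pics/c3.png',c)
E
```

```text
time_s: 6.55
tcp_pos: [0.3866, 0.3046, 0.1462]
ee_rot: [[-0.998, -0.068, 0.001], [-0.068, 0.998, 0.0], [-0.001, 0.0, -1.0]]
wrist_force: [0.4, -0.5, -1.0]
gripper_width: 0.231
gripper_force: 29.9
```

View pics/c3.png

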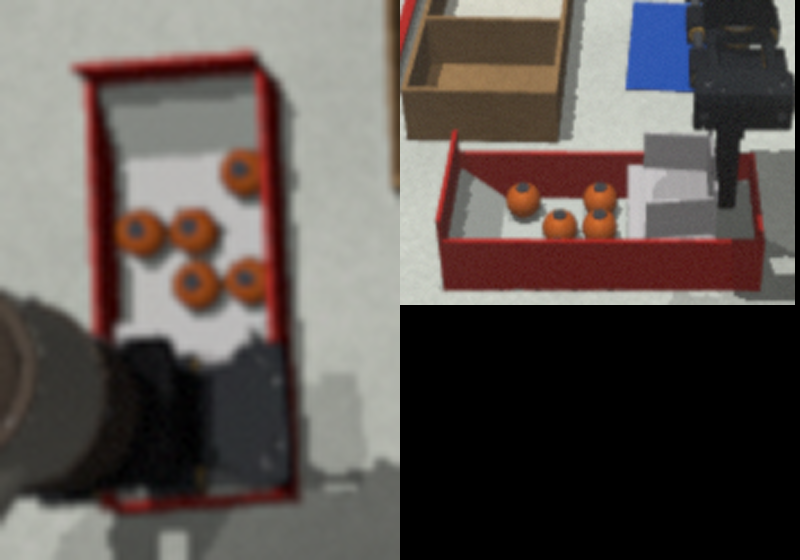

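```bash
python3 -m jog '0 0 0 -10 0;0 0 0 -7 0;0 0 0 0 0' | egrep 'tcp|force'; python3 -m jog '0 10 0.6 -2.3 0;0 10 0.6 -2.3 0;0 10 0.6 -2.3 0;0 10 0.6 -2.3 0;0 0 0 0 0' | egrep 'tcp|force';
python3 - <<'E'
from h import *
cap('side','s4')
e=ld('s4')['p'][215:350,170:345,::-1]
cv2.imwrite('pics/s4z.png',cv2.resize(e,(700,540),interpolation=cv2.INTER_CUBIC))
E
```

```text
tcp_pos: [0.3857, 0.304, 0.1278]
wrist_force: [-0.0, 0.4, -1.8]
gripper_force: 29.9
tcp_pos: [0.4268, 0.3068, 0.1189]
wrist_force: [0.2, 0.2, -1.9]
gripper_force: 29.9
```

View pics/s4z.png

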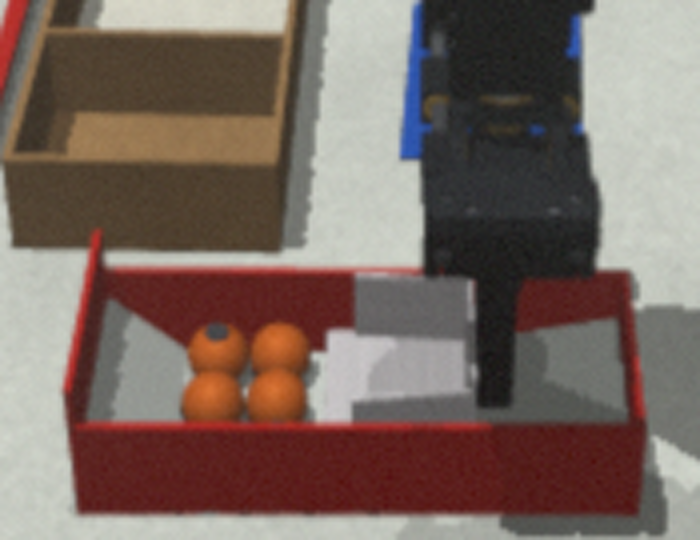

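```bash
python3 -m jog '0 9 0.6 -3 0;0 9 0.6 -3 0;0 9 0.6 -3 0;0 0 0 0 0' | egrep 'tcp|force'; python3 -m jog '0 9 0.6 -2.5 0;0 9 0.6 -2.5 0;0 9 0.6 -2 0;0 0 0 0 0' | egrep 'tcp|force';
python3 - <<'E'
from h import *
cap('side','s5');cap('top','t5')
e=ld('s5')['p'][215:350,170:345,::-1];d=ld('t5')['p'][155:260,150:225,::-1]
c=np.zeros((400,800,3),np.uint8);c[:,:285]=cv2.resize(d,(285,400),interpolation=cv2.INTER_CUBIC);c[:393,290:]=cv2.resize(e,(510,393),interpolation=cv2.INTER_CUBIC);cv2.imwrite('pics/c5.png',c)
E
```

```text
tcp_pos: [0.4534, 0.3084, 0.1096]
wrist_force: [-0.7, 0.1, -1.9]
gripper_force: 29.9
tcp_pos: [0.4808, 0.3105, 0.103]
wrist_force: [-1.0, -0.2, -3.3]
gripper_force: 29.9
```

View pics/c5.png

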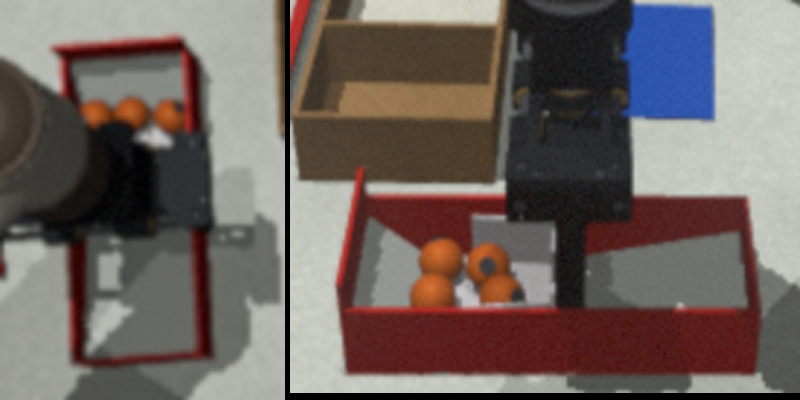

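```bash
python3 -m jog '0 6 0.4 0 0;0 6 0.4 0 0;0 6 0.4 0 0;0 3 0.2 0 0;0 0 0 0 0' | egrep 'tcp|force';
cat >> h.py <<'E'
def org(name,z=None,box=None):
    d=ld(name);p=d['p'].astype(int)
    m=((p[...,0]>110)&(p[...,1]>.25*p[...,0])&(p[...,1]<.62*p[...,0])&(p[...,2]<.3*p[...,0])).astype(np.uint8)
    if box: k=np.zeros_like(m);k[box[1]:box[3],box[0]:box[2]]=1;m*=k
    n,l,s,c=cv2.connectedComponentsWithStats(m)
    o=[]
    for i in range(1,n):
        if s[i,4]>8: o.append((c[i].round(1),s[i].tolist()[2:],atz(d,*c[i],z)[:2].round(3) if z else ''))
    return o
E
python3 - <<'E'
from h import *
for n in('t','s'):
    cap({'t':'top','s':'side'}[n],n+'6')
    for q in org(n+'6'): print(n,*q)
for q in org('t0',.02):print('t0',*q)
E
```

```text
tcp_pos: [0.5014, 0.312, 0.1033]
wrist_force: [0.2, 0.8, -2.5]
gripper_force: 29.9
t [320.4  80.6] [7, 7, 13] 
t [281.6  81.5] [29, 3, 30] 
t [306.   80.1] [17, 2, 17] 
t [254.   83.5] [25, 2, 25] 
t [242.  91.] [1, 9, 9] 
t [243.3 110.4] [2, 8, 9] 
t [244.4 127. ] [2, 13, 16] 
t [246.6 139.2] [6, 4, 11] 
t [186.2 182.3] [4, 5, 15] 
t [192.5 182.3] [6, 6, 24] 
t [435.3 193.5] [9, 4, 11] 
t [502. 191.] [9, 1, 9] 
t [457.5 193. ] [10, 1, 10] 
t [480. 192.] [11, 1, 11] 
s [234.4 102.3] [64, 29, 149] 
s [112.6 190.9] [49, 28, 128] 
s [165.3 223.4] [65, 64, 301] 
s [ 86.6 231.6] [22, 38, 146] 
s [191. 290.] [8, 39, 46] 
s [214.7 310.2] [37, 27, 336] 
s [239.9 308.7] [13, 17, 164] 
s [247.5 321.7] [8, 2, 10] 
t0 [320.4  80.6] [7, 7, 13] [ 0.946 -0.154]
t0 [284.2  81.4] [61, 4, 62] [ 0.946 -0.026]
t0 [247.  84.] [11, 1, 11] [0.939 0.106]
t0 [244.2 129. ] [2, 8, 10] [0.773 0.117]
t0 [246.6 139.2] [6, 4, 11] [0.736 0.108]
t0 [196.8 187. ] [8, 9, 34] [0.569 0.279]
t0 [502.5 191. ] [10, 1, 10] [ 0.538 -0.757]
t0 [457. 193.] [11, 1, 11] [ 0.533 -0.603]
t0 [480.5 192. ] [10, 1, 10] [ 0.536 -0.682]
t0 [175.9 198.7] [8, 7, 25] [0.53 0.35]
t0 [185.9 198.3] [8, 7, 22] [0.531 0.316]
t0 [187.  208.3] [6, 7, 22] [0.496 0.311]
t0 [197.5 207.6] [9, 8, 33] [0.498 0.276]
```

```bash
python3 -m jog '0 4 0.3 4.5 0;0 5 0.3 6 0;0 6 0.4 7 0;0 6 0.4 7 0;0 0 0 0 0' | egrep 'tcp|force';
python3 - <<'E'
from h import *
cap('side','s7')
for q in org('s7',None,(180,240,345,350)): print('s',*q)
cap('top','t7')
for q in org('t7',None,(160,160,215,255)): print('t',*q)
e=ld('s7')['p'][215:350,170:345,::-1]
d=ld('t7')['p'][155:260,150:225,::-1]
c=np.zeros((400,800,3),np.uint8);c[:,:285]=cv2.resize(d,(285,400),interpolation=cv2.INTER_CUBIC);c[:393,290:]=cv2.resize(e,(510,393),interpolation=cv2.INTER_CUBIC);cv2.imwrite('pics/c7.png',c)
E
```

```text
tcp_pos: [0.5231, 0.3137, 0.1287]
wrist_force: [0.9, 0.3, -3.0]
gripper_force: 29.9
s [192.1 284. ] [5, 25, 30] 
s [203.  306.2] [40, 37, 468] 
s [227.4 299.4] [13, 17, 160] 
s [188.1 305.6] [3, 14, 16] 
t [184.2 173.5] [5, 5, 17] 
t [191.1 173.1] [5, 7, 24]
```

View pics/c7.png

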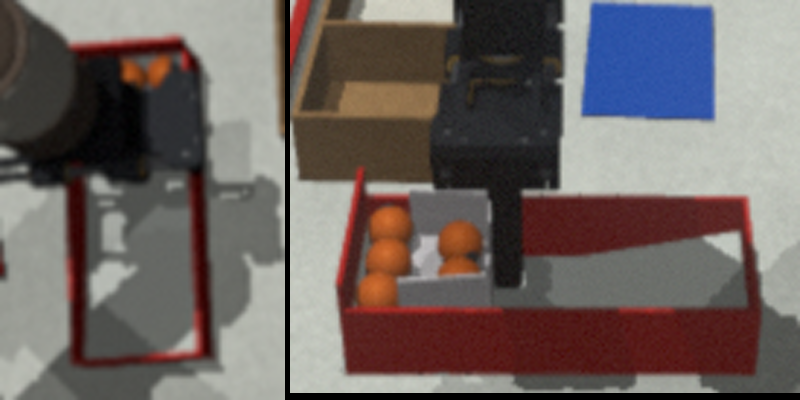

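```bash
python3 -m jog '0 3 3 1 0;0 2 0 0 0;0 0 -6 0 0;0 2 0 0 0;0 0 3 1 0' | egrep 'tcp|force'; python3 -m jog '0 3 3 3 0;0 2 -4 2 0;0 0 -2 0 0;0 1 3 0 0;0 0 0 0 0' | egrep 'tcp|force';
python3 - <<'E'
from h import *
cap('side','s8')
for q in org('s8',None,(180,240,345,350)): print('s',*q)
E
python3 -m jog '0 -2 0 0 0;0 -4 0 0 0;0 -6 0 0 0;0 -6 0 0 0;0 -6 0 0 0' | egrep 'tcp|force';python3 -m jog '0 -6 0 0 0;0 -6 0 0 0;0 -5 0 5 0;0 0 0 10 0;0 0 0 10 0' | egrep 'tcp|force'
python3 -m jog '0 0 0 10 0;0 0 0 10 0;0 0 0 10 0;0 0 0 5 0;0 0 0 0 0' | egrep 'tcp|force'
python3 - <<'E'
from h import *
cap('side','s9')
for q in org('s9',None,(180,200,345,350)): print('s',*q)
cap('top','t9')
for q in org('t9',None,(160,160,215,255)): print('t',*q)
e=ld('s9')['p'][195:350,170:345,::-1]
d=ld('t9')['p'][155:260,150:225,::-1]
c=np.zeros((452,800,3),np.uint8);c[:400,:285]=cv2.resize(d,(285,400),interpolation=cv2.INTER_CUBIC);c[:452,290:]=cv2.resize(e,(510,452),interpolation=cv2.INTER_CUBIC);cv2.imwrite('pics/c9.png',c)
E
```

```text
tcp_pos: [0.5283, 0.3123, 0.1295]
wrist_force: [-3.1, -1.0, -1.4]
gripper_force: 30.0
tcp_pos: [0.5348, 0.3131, 0.1347]
wrist_force: [-5.0, -0.2, -1.8]
gripper_force: 30.0
s [192.1 283.8] [5, 25, 30] 
s [204.7 303.4] [44, 39, 600] 
s [188.5 303.1] [2, 9, 10] 
tcp_pos: [0.5108, 0.3135, 0.1351]
wrist_force: [-0.0, -0.5, -2.3]
gripper_force: 30.0
tcp_pos: [0.4946, 0.3137, 0.1612]
wrist_force: [1.0, -0.1, -2.1]
gripper_force: 30.0
tcp_pos: [0.4942, 0.3134, 0.1952]
wrist_force: [-0.1, 0.5, -1.6]
gripper_force: 30.0
s [192.4 283. ] [2, 9, 9] 
s [188.7 302.6] [5, 20, 23] 
s [217.4 321.9] [42, 2, 46] 
s [253. 321.] [24, 3, 45] 
s [326.  321.8] [8, 2, 10] 
s [316. 322.] [9, 1, 9] 
t [173.9 212.8] [5, 4, 12]
```

View pics/c9.png

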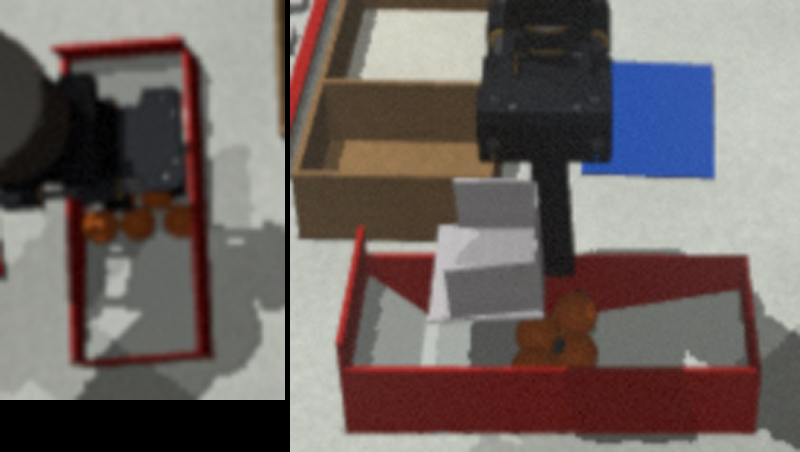

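```bash
cat >> h.py <<'E'
def pitch(name,tcp,sgn=1,dbg=0):
    """lean of handle in world x-z seen by side cam, deg; + = lip down"""
    d=ld(name);p=d['p'].max(2).astype(int);tcp=np.array(tcp,float)
    a=proj(d,tcp+[0,.01,-.014]);b=proj(d,tcp+[0,.01,-.085])
    vs=np.arange(int(np.ceil(a[1])),int(b[1]));pts=[]
    for v in vs:
        k=(v-a[1])/(b[1]-a[1]);u0=a[0]+k*(b[0]-a[0])
        m=[u for u in range(int(u0-17),int(u0+18)) if p[v,u]<42]
        if not m: continue
        # weighted subpixel edges
        g=[x for x in np.split(np.array(m),np.where(np.diff(m)>1)[0]+1)]
        x=max(g,key=len)
        if 7<=len(x)<=16: pts.append((v,(x[0]+x[-1])/2,len(x)))
    pts=np.array(pts)
    c=np.polyfit(pts[:,0],pts[:,1],1)
    s0=(b[0]-a[0])/(b[1]-a[1])
    # numeric slope per degree
    th=np.radians(5);q=proj(d,tcp+[-.0853*np.sin(th),.01,-.0853*np.cos(th)])
    e=proj(d,tcp+[-.014*np.sin(th),.01,-.014*np.cos(th)])
    s5=(q[0]-e[0])/(q[1]-e[1])
    if dbg: print(pts)
    return sgn*5*(c[0]-s0)/(s5-s0),len(pts),np.std(pts[:,1]-np.polyval(c,pts[:,0]))
E
python3 - <<'E'
from h import *
for n,t,s in [('s1',(.4855,.011,.2147),-1),('s3',(.3866,.3046,.1462),1),('s4',(.4268,.3068,.1189),1),('s5',(.4808,.3105,.103),1),('s6',(.5014,.312,.1033),1),('s7',(.5231,.3137,.1287),1),('s8',(.5348,.3131,.1347),1),('s9',(.4942,.3134,.1952),1)]:
    print(n,pitch(n,t,s))
E
```

```text
s1 (np.float64(-1.2130671559756208), 19, np.float64(0.18212726075232466))
s3 (np.float64(3.489472710135832), 20, np.float64(0.3072280874926039))
s4 (np.float64(0.9127508310925717), 25, np.float64(0.27856776554368307))
s5 (np.float64(-0.03757762349941959), 25, np.float64(0.19982684812299734))
s6 (np.float64(-1.1826298662122248), 25, np.float64(0.3251508525639676))
s7 (np.float64(-0.7646730068070609), 26, np.float64(0.2112235418114745))
s8 (np.float64(3.4513553161121457), 26, np.float64(0.2695846270420669))
s9 (np.float64(2.6544383853026066), 28, np.float64(0.21054711671543092))
```

```bash
python3 -m jog '0 -20 -1.2 0 0;0 -30 -1.8 0 0;0 -30 -1.8 0 0;0 -30 -2 0 0;0 -5 -1 0 0' | egrep 'tcp|force'; python3 -m jog '0 0 0 -15 0;0 0 0 -15 0;0 0 0 -10 0;0 0 0 -7 0;0 0 0 0 0' | egrep 'tcp|force';  python3 -m jog '0 -4 0 0 0;0 -4 0 0 0;0 -4 0 0 0;0 0 0 0 0' | egrep 'tcp|force'
python3 - <<'E'
from h import *
cap('side','s10');print(pitch('s10',r.sense()['tcp_pos']))
E
```

```text
tcp_pos: [0.3776, 0.3051, 0.1947]
wrist_force: [0.1, -0.5, -2.2]
gripper_force: 30.0
tcp_pos: [0.3792, 0.3053, 0.1474]
wrist_force: [-0.6, -0.5, -1.7]
gripper_force: 30.0
tcp_pos: [0.3681, 0.3058, 0.1491]
wrist_force: [4.4, -1.7, -0.8]
gripper_force: 30.0
(np.float64(3.111442584949079), 19, np.float64(0.20032363694458963))
```

```bash
cat >> h.py <<'E'
def wp(name):
    d=ld(name);p=d['p'].max(2).astype(int);o=[]
    for u in range(266,292):
        v=238
        while v>120 and p[v,u]<45: v-=1
        o.append(v)
    return o
E
python3 - <<'E'
from h import *
cap('wrist','w10')
print(wp('w2'));print(wp('w10'))
w=ld('w2')
# expected rows for handle bottom vs pitch (tool frame: camera pose in world, tool at tcp)
t=np.array([.3859,.2987,.2399]);f=np.array([.9977,.0684,0])
for a in(-8,-4,0,4,8):
    th=np.radians(a);out=[]
    for dx in(-.01,.01):
        # scoop local about grip: x fwd, z up ; pivot grip pt 11mm above tcp
        x,z=dx,-.108;X=x*np.cos(th)+z*np.sin(th);Z=-x*np.sin(th)+z*np.cos(th)
        out.append(proj(w,t+f*X+[0,0,.011+Z]).round(1))
    print(a,out)
E
```

```text
[204, 202, 202, 202, 201, 201, 201, 201, 201, 201, 201, 201, 201, 201, 201, 201, 201, 201, 201, 201, 202, 202, 203, 207, 214, 221]
[205, 204, 204, 204, 204, 204, 204, 204, 204, 204, 204, 204, 204, 204, 204, 204, 204, 204, 204, 204, 204, 205, 205, 209, 216, 222]
-8 [array([277.6, 218.3]), array([277.5, 240.6])]
-4 [array([277.6, 209.9]), array([277.5, 232.1])]
0 [array([277.6, 201.6]), array([277.6, 223.7])]
4 [array([277.6, 193.3]), array([277.6, 215.3])]
8 [array([277.7, 185.1]), array([277.6, 207. ])]
```

```bash
python3 -m jog '0 -4 0 0 0;0 -4 0 0 0;0 -2 0 0 0;0 0 0 0 0' | egrep 'tcp|force'
python3 - <<'E'
from h import *
cap('wrist','w11');print(wp('w11')[10:14])
E
```

```text
tcp_pos: [0.358, 0.306, 0.149]
wrist_force: [5.3, -2.0, 0.7]
gripper_force: 30.0
[216, 216, 216, 216]
```

```bash
python3 -m jog '0 10 0 6 0;0 30 1 5 0;0 35 1.5 0 0;0 35 1.5 0 0;0 35 1.5 0 0' | egrep 'tcp|force'; python3 -m jog '0 15 1 0 0;0 8 0 0 0;0 5 1 0 0;0 5 0 0 0;0 0 0 0 0' | egrep 'tcp|force'
python3 - <<'E'
from h import *
cap('wrist','w12');print(wp('w12')[8:16])
E
```

```text
tcp_pos: [0.5029, 0.3111, 0.1586]
wrist_force: [-0.3, 0.7, -0.9]
gripper_force: 30.0
tcp_pos: [0.5321, 0.3125, 0.1582]
wrist_force: [-4.2, 0.5, -1.1]
gripper_force: 30.0
[212, 212, 212, 212, 212, 212, 212, 212]
```

```bash
python3 -m jog '0 4 0.3 0 0;0 4 0.3 0 0;0 4 0.3 0 0;0 0 0 0 0' | egrep 'tcp|force'
python3 - <<'E'
from h import *
cap('wrist','w13');print(wp('w13')[8:16])
cap('top','t13')
for q in org('t13',.02,(160,160,215,255)): print('t',*q)
E
```

```text
tcp_pos: [0.5441, 0.313, 0.1583]
wrist_force: [-5.0, -0.1, -0.1]
gripper_force: 30.0
[199, 199, 199, 199, 199, 199, 199, 199]
t [178.6 205. ] [4, 5, 14] [0.508 0.34 ]
t [176.7 212.4] [5, 4, 17] [0.483 0.346]
```

```bash
python3 -m jog '0 3 0.2 0 0;0 0 0 0 0;0 -10 0 5 0;0 -30 -2 0 0;0 -30 -2 0 0' | egrep 'tcp|force';  python3 -m jog '0 -35 -2 0 0;0 -35 -2.5 0 0;0 -30 -2 0 0;0 -4 0 0 0;0 0 0 0 0' | egrep 'tcp|force'
python3 -m jog '0 0 0 -14 0;0 0 0 -12 0;0 0 0 -6 0;0 0 0 0 0;0 0 0 0 0' | egrep 'tcp|force'
python3 - <<'E'
from h import *
cap('wrist','w14');print(wp('w14')[8:16])
cap('side','s14')
for q in org('s14',None,(180,240,345,350)): print('s',*q)
cap('top','t14')
for q in org('t14',.02,(160,160,215,255)): print('t',*q)
E
```

```text
tcp_pos: [0.4794, 0.3105, 0.1646]
wrist_force: [-0.1, 0.6, -1.4]
gripper_force: 30.0
tcp_pos: [0.3765, 0.3044, 0.1648]
wrist_force: [0.0, -0.2, -2.5]
gripper_force: 30.0
tcp_pos: [0.3763, 0.3038, 0.132]
wrist_force: [-1.1, 0.4, -1.3]
gripper_force: 30.0
[200, 200, 200, 200, 200, 200, 200, 200]
s [193.  279.1] [3, 15, 19] 
s [259.7 310.7] [35, 28, 534] 
s [187.7 307.6] [3, 9, 10] 
s [293.9 321.9] [17, 2, 18] 
s [312.2 321.8] [16, 2, 19] 
s [204. 322.] [13, 1, 13] 
t [180.8 204.4] [7, 6, 35] [0.51  0.333]
t [190.6 204.5] [8, 6, 39] [0.509 0.299]
t [185.6 212. ] [8, 7, 43] [0.484 0.316]
t [197.3 212.5] [8, 9, 47] [0.481 0.276]
t [175.5 213.8] [8, 7, 46] [0.478 0.35 ]
```

```bash
python3 -m jog '0 4 0.3 -3 0;0 9 0.6 -2 0;0 9 0.6 -2 0;0 9 0.6 -2 0;0 9 0.6 -2 0' | egrep 'tcp|force'; python3 -m jog '0 9 0.6 -2 0;0 9 0.6 -2.4 0;0 9 0.6 -2.4 0;0 9 0.6 -2.4 0;0 0 0 0 0' | egrep 'tcp|force'
python3 -m jog '0 9 0.6 -2.4 0;0 9 0.6 -2.4 0;0 9 0.6 -2.4 0;0 6 0.4 -1.5 0;0 0 0 0 0' | egrep 'tcp|force'
python3 - <<'E'
from h import *
cap('wrist','w15');print(wp('w15')[8:16])
cap('side','s15')
for q in org('s15',None,(180,240,345,350)): print('s',*q)
cap('top','t15')
for q in org('t15',.02,(160,160,215,255)): print('t',*q)
E
```

```text
tcp_pos: [0.4168, 0.3063, 0.1206]
wrist_force: [-0.0, -0.7, -2.4]
gripper_force: 30.0
tcp_pos: [0.4526, 0.3087, 0.1113]
wrist_force: [0.6, 0.4, -1.6]
gripper_force: 30.0
tcp_pos: [0.4858, 0.311, 0.1048]
wrist_force: [-4.0, -1.2, 7.4]
gripper_force: 30.0
[197, 197, 197, 197, 197, 197, 197, 197]
s [192.1 284.1] [5, 25, 29] 
s [235.5 283. ] [10, 1, 10] 
s [218.4 310. ] [42, 29, 599] 
s [188.1 305.4] [3, 14, 15] 
s [253.3 321.6] [10, 2, 13] 
s [310. 322.] [21, 1, 21] 
t [178.8 180.2] [7, 7, 38] [0.594 0.341]
t [188.3 180.9] [8, 7, 41] [0.591 0.309]
t [194.8 186.2] [8, 7, 30] [0.572 0.286]
```

```bash
python3 -m jog '0 0 0 2.5 0;0 5 0.3 0 0;0 5 0.3 0 0;0 4 0.3 0 0;0 0 0 0 0' | egrep 'tcp|force'; python3 -m jog '0 2 0 4 0;0 3 0.2 4 0;0 3 0.2 4 0;0 0 0 0 0;0 0 0 0 0' | egrep 'tcp|force'
python3 - <<'E'
from h import *
cap('wrist','w16');print(wp('w16')[8:16])
cap('side','s16')
for q in org('s16',None,(180,240,345,350)): print('s',*q)
cap('top','t16')
for q in org('t16',.03,(160,160,215,255)): print('t',*q)
E
```

```text
tcp_pos: [0.4995, 0.3119, 0.1051]
wrist_force: [0.1, -0.0, -1.5]
gripper_force: 30.0
tcp_pos: [0.507, 0.3122, 0.1174]
wrist_force: [0.5, 0.2, -2.2]
gripper_force: 30.0
[196, 196, 196, 196, 196, 196, 196, 196]
s [193. 279.] [3, 15, 21] 
s [190.5 293. ] [2, 9, 10] 
s [213.5 305.7] [38, 23, 399] 
s [187.6 308.1] [2, 9, 10] 
s [209.7 320. ] [36, 8, 124] 
s [235.5 321.8] [11, 2, 13] 
t [178.5 173.2] [8, 5, 32] [0.616 0.34 ]
t [186.1 180.3] [5, 4, 16] [0.591 0.314]
```

```bash
python3 -m jog '0 -2 0 0 0;0 -4 -0.2 0 0;0 -6 -0.4 1 0;0 -8 -0.5 2 0;0 -10 -0.6 3 0' | egrep 'tcp|force'; python3 -m jog '0 -12 -0.8 3 0;0 -12 -0.8 3 0;0 -12 -0.8 3 0;0 -12 -0.8 3 0;0 -12 -0.8 3 0' | egrep 'tcp|force'
python3 -m jog '0 -12 -0.8 3 0;0 -10 -0.6 3 0;0 -8 -0.5 2 0;0 -6 -0.4 2 0;0 -4 0 0 0' | egrep 'tcp|force'
python3 - <<'E'
from h import *
cap('wrist','w17');print(wp('w17')[8:16])
cap('side','s17')
for q in org('s17',None,(180,240,345,350)): print('s',*q)
cap('top','t17')
for q in org('t17',.02,(160,160,215,255)): print('t',*q)
E
```

```text
tcp_pos: [0.4765, 0.3105, 0.1237]
wrist_force: [0.1, 0.7, -2.3]
gripper_force: 30.0
tcp_pos: [0.4163, 0.3065, 0.1387]
wrist_force: [0.7, 0.3, -2.1]
gripper_force: 30.0
tcp_pos: [0.3769, 0.3044, 0.1487]
wrist_force: [-0.6, -0.1, -1.8]
gripper_force: 30.0
[196, 196, 196, 196, 196, 196, 196, 196]
s [192.3 281.9] [4, 20, 35] 
s [222.2 282.5] [48, 2, 92] 
s [281.4 287.9] [14, 11, 123] 
s [189. 301.] [3, 15, 15] 
s [236.2 300.6] [15, 13, 139] 
s [221.7 316.8] [25, 13, 148] 
s [245.9 320.2] [17, 6, 65] 
s [200.  321.9] [14, 2, 16] 
s [313.9 321.9] [16, 2, 17] 
s [289. 322.] [15, 1, 15] 
t [174.3 188.2] [8, 7, 43] [0.566 0.356]
t [183.9 187. ] [8, 7, 40] [0.57  0.323]
t [196.7 194.2] [8, 8, 43] [0.544 0.279]
t [179.1 200.9] [7, 7, 38] [0.522 0.339]
t [191.8 219.5] [7, 8, 39] [0.458 0.294]
```

```bash
python3 -m jog '0 -5 -0.3 0 0;0 -5 -0.3 0 0;0 -4 -0.3 0 0;0 -4 -0.3 0 0;0 0 0 0 0' | egrep 'time|tcp|force'
python3 - <<'E'
from h import *
cap('wrist','w18');print(wp('w18')[8:16])
E
```

```text
time_s: 25.92
tcp_pos: [0.3603, 0.3034, 0.1494]
wrist_force: [5.1, -1.7, -0.8]
gripper_force: 30.0
[213, 213, 213, 213, 213, 213, 213, 213]
```

```bash
python3 -m jog '0 -2 0 0 0;0 4 0 -2 0;0 8 0.5 -5 0;0 9 0.6 -6 0;0 9 0.6 -5 0' | egrep 'tcp|force'; python3 -m jog '0 9 0.6 -2.2 0;0 9 0.6 -2.2 0;0 9 0.6 -2.2 0;0 9 0.6 -2.2 0;0 9 0.6 -2.2 0' | egrep 'tcp|force';python3 -m jog '0 9 0.6 -2.2 0;0 9 0.6 -2.2 0;0 9 0.6 -2.2 0;0 9 0.6 -2.2 0;0 0 0 0 0' | egrep 'tcp|force'
python3 - <<'E'
from h import *
cap('wrist','w19');print(wp('w19')[8:16])
cap('side','s19')
for q in org('s19',None,(180,240,345,350)): print('s',*q)
cap('top','t19')
for q in org('t19',.02,(160,160,215,255)): print('t',*q)
E
```

```text
tcp_pos: [0.3876, 0.3046, 0.1296]
wrist_force: [0.4, 0.1, -1.5]
gripper_force: 30.0
tcp_pos: [0.434, 0.3091, 0.1211]
wrist_force: [-0.8, 0.1, 5.6]
gripper_force: 30.0
tcp_pos: [0.4693, 0.3106, 0.1112]
wrist_force: [-1.5, -0.7, 4.5]
gripper_force: 30.0
[238, 238, 238, 238, 238, 238, 238, 238]
s [192.3 281.6] [4, 20, 32] 
s [212.  282.5] [27, 2, 49] 
s [243.6 297.3] [13, 12, 123] 
s [188.  305.5] [3, 14, 14] 
s [211.9 311.9] [3, 7, 13] 
s [222.  321.3] [46, 5, 84] 
s [196.1 321.7] [8, 2, 10] 
s [264.4 321.7] [8, 2, 11] 
s [328.2 321.6] [5, 2, 9] 
s [318.5 322. ] [10, 1, 10] 
t [173.2 180.4] [8, 4, 19] [0.594 0.361]
```

```bash
python3 -m jog '0 -5 0 10 0;0 -5 0 15 0;0 0 0 20 0;0 0 0 20 0;0 0 0 20 0' | egrep 'tcp|force'; python3 -m jog '0 0 0 20 0;0 0 -10 10 0;0 0 -20 0 0;0 0 -30 0 0;0 0 -30 0 0' | egrep 'tcp|force';python3 -m jog '0 0 -30 0 0;0 0 -30 0 0;0 0 -20 0 0;0 0 -5 0 0;0 0 0 0 0' | egrep 'tcp|force'
python3 - <<'E'
from h import *
cap('wrist','w20')
d=ld('w20')['p'].max(2);print(d[195:300:3,278])
cap('side','s20')
for q in org('s20',None,(150,140,345,350)): print('s',*q)
cap('top','t20')
for q in org('t20',.02,(160,160,280,255)): print('t',*q)
E
```

```text
tcp_pos: [0.4572, 0.3097, 0.1966]
wrist_force: [-0.4, -0.0, -2.5]
gripper_force: 30.0
tcp_pos: [0.4569, 0.2175, 0.2245]
wrist_force: [-0.3, 0.4, -2.3]
gripper_force: 30.0
tcp_pos: [0.4581, 0.135, 0.2255]
wrist_force: [0.7, -0.3, -1.7]
gripper_force: 30.0
[107 110 111 108 111 105 104 110 106 110 109 110 109 113  95  10   2   8
   3   7   8   8   8  13  28  34  35  35  37  37  38  38  36  25   9]
s [171.8 219.7] [35, 65, 231] 
s [256.2 202. ] [11, 9, 63] 
s [191.3 287.4] [7, 35, 48] 
s [218.8 282.5] [40, 2, 74] 
s [245.  282.6] [13, 2, 21] 
s [219.9 308.5] [26, 28, 316] 
s [328.6 314.1] [5, 21, 34] 
s [250.7 317.3] [25, 12, 155] 
t [185.  182.4] [5, 4, 13] [0.586 0.32 ]
```

```bash
python3 -m jog '0 0 10 0 0;0 0 25 0 0;0 0 35 0 0;0 0 35 0 0;0 0 35 0 0' | egrep 'tcp|force'; python3 -m jog '0 5 20 0 0;0 12 12 0 0;0 14 4 -10 0;0 6 0 -20 0;0 0 0 -20 0' | egrep 'tcp|force';python3 -m jog '0 0 0 -20 0;0 0 0 -11 0;0 4 0.3 0 0;0 4 0.3 0 0;0 4 0.3 0 0' | egrep 'tcp|force'
python3 -m jog '0 4 0.3 0 0;0 4 0.3 0 0;0 4 0.3 0 0;0 4 0.3 0 0;0 4 0.3 0 0' | egrep 'tcp|force'
python3 - <<'E'
from h import *
cap('wrist','w21');d=ld('w21')['p'].max(2);print(wp('w21')[8:16])
cap('side','s21')
for q in org('s21',None,(150,240,345,350)): print('s',*q)
E
```

```text
tcp_pos: [0.4578, 0.2774, 0.2256]
wrist_force: [0.7, 0.1, -1.9]
gripper_force: 30.0
tcp_pos: [0.4957, 0.3106, 0.174]
wrist_force: [-0.3, 0.5, -2.2]
gripper_force: 30.0
tcp_pos: [0.5079, 0.3124, 0.1456]
wrist_force: [-0.0, 0.6, -1.3]
gripper_force: 30.0
tcp_pos: [0.5219, 0.3116, 0.1439]
wrist_force: [-12.3, -0.1, 5.5]
gripper_force: 30.0
[226, 226, 226, 226, 226, 226, 226, 226]
s [160.9 245.1] [19, 9, 57] 
s [192.3 281.6] [4, 20, 33] 
s [220.9 293.5] [13, 10, 102] 
s [188.6 303. ] [4, 19, 19] 
s [211.5 321.3] [47, 3, 77]
```

```bash
python3 -m jog '0 3 0.2 2.5 0;0 3 0.2 2.5 0;0 3 0.2 2.5 0;0 0 0 0 0' | egrep 'tcp|force'
python3 - <<'E'
from h import *
cap('wrist','w22');print(wp('w22')[8:16])
E
python3 -m jog '0 3 0.2 2.5 0;0 3 0.2 2.5 0;0 3 0.2 2.5 0;0 0 0 0 0' | egrep 'tcp|force'
python3 - <<'E'
from h import *
cap('wrist','w23');print(wp('w23')[8:16])
cap('side','s23')
for q in org('s23',None,(150,240,345,350)): print('s',*q)
E
```

```text
tcp_pos: [0.5324, 0.3124, 0.1518]
wrist_force: [-8.5, -1.1, 2.8]
gripper_force: 30.0
[213, 213, 213, 213, 213, 213, 213, 213]
tcp_pos: [0.5423, 0.3131, 0.1591]
wrist_force: [-6.4, -1.9, 1.1]
gripper_force: 30.0
[201, 201, 201, 201, 201, 201, 201, 201]
s [161.  245.2] [19, 9, 53] 
s [191.6 285.6] [6, 31, 44] 
s [219.4 290.1] [12, 10, 95] 
s [209.8 321.3] [38, 3, 72]
```

```bash
python3 -m jog '0 2 0 0 0;0 -4 0 2 0;0 -8 0 6 0;0 -12 0 10 0;0 -8 0 15 0' | egrep 'tcp|force'; python3 -m jog '0 0 0 16 0;0 0 -6 12 0;0 0 -12 5 0;0 4 -18 0 0;0 8 -22 0 0' | egrep 'tcp|force';python3 -m jog '0 12 -24 0 0;0 16 -24 0 0;0 18 -24 0 0;0 18 -22 0 0;0 16 -18 0 0' | egrep 'tcp|force'
python3 -m jog '0 12 -12 0 0;0 8 -6 0 0;0 4 -2 0 0;0 0 0 0 0' | egrep 'time|tcp|force'
python3 - <<'E'
from h import *
cap('wrist','w24');print(wp('w24')[8:16])
cap('side','s24')
for q in org('s24',None,(150,140,345,350)): print('s',*q)
cap('top','t24')
for q in org('t24',.02,(160,160,280,255)): print('t',*q)
a,b=ld('t0')['p'].astype(int),ld('t24')['p'].astype(int)
for n,(u0,v0,u1,v1) in {'carton -y end':(300,140,326,195)}.items(): print(n,np.abs(a-b)[v0:v1,u0:u1].mean(), 'ref', np.abs(a-b)[85:140,245:325].mean())
E
```

```text
tcp_pos: [0.5142, 0.3147, 0.1937]
wrist_force: [0.9, -0.3, -1.8]
gripper_force: 30.0
tcp_pos: [0.5269, 0.255, 0.225]
wrist_force: [1.3, 0.0, -0.9]
gripper_force: 30.0
tcp_pos: [0.6073, 0.1422, 0.2247]
wrist_force: [0.7, 0.3, -2.4]
gripper_force: 30.0
time_s: 36.15
tcp_pos: [0.631, 0.125, 0.2255]
wrist_force: [-0.1, -0.4, -1.7]
gripper_force: 30.0
[200, 200, 200, 200, 200, 200, 200, 200]
s [171.5 184. ] [14, 1, 14] 
s [189.8 203.8] [10, 6, 48] 
s [164.5 240. ] [23, 22, 98] 
s [191.1 288.6] [8, 38, 52] 
s [236.8 282.4] [33, 2, 47] 
s [219.3 309.9] [49, 28, 330] 
s [328.4 314.3] [5, 20, 29] 
s [251.5 317.2] [22, 12, 147] 
t [196.2 186.5] [8, 9, 45] [0.571 0.281]
carton -y end 50.236363636363635 ref 19.264545454545456
```

```bash
python3 - <<'E'
from h import *
for n in('s0','s20','s23','s24'):
    p=ld(n)['p'];hsv=cv2.cvtColor(p,cv2.COLOR_RGB2HSV)
    m=((hsv[...,0]>8)&(hsv[...,0]<25)&(hsv[...,1]>70)&(hsv[...,2]>60)&(hsv[...,2]<230)).astype(np.uint8)
    m[:170]=0;m[290:]=0;m[:,:150]=0;m[:,262:]=0
    ys,xs=np.where(m);
    # leftmost/rightmost per some rows
    print(n,[(v,*(np.where(m[v])[0][[0,-1]] if m[v].any() else ())) for v in range(176,284,12)])
a,b=ld('t0')['p'].astype(int),ld('t24')['p'].astype(int)
cv2.imwrite('pics/l.png',np.hstack([cv2.resize(ld(n)['p'][130:260,150:340,::-1],(400,274),interpolation=cv2.INTER_CUBIC) for n in('t0','t24')]))
E
```

```text
s0 [(176, np.int64(221), np.int64(261)), (188, np.int64(190), np.int64(247)), (200, np.int64(186), np.int64(246)), (212, np.int64(183), np.int64(245)), (224, np.int64(179), np.int64(244)), (236, np.int64(176), np.int64(242)), (248, np.int64(172), np.int64(241)), (260, np.int64(172), np.int64(240)), (272, np.int64(174), np.int64(239))]
s20 [(176, np.int64(221), np.int64(261)), (188, np.int64(196), np.int64(240)), (200, np.int64(193), np.int64(261)), (212, np.int64(190), np.int64(196)), (224, np.int64(187), np.int64(194)), (236, np.int64(184), np.int64(248)), (248, np.int64(180), np.int64(249)), (260, np.int64(177), np.int64(247)), (272, np.int64(178), np.int64(247))]
s23 [(176, np.int64(252), np.int64(261)), (188, np.int64(196), np.int64(206)), (200, np.int64(193), np.int64(213)), (212, np.int64(190), np.int64(197)), (224, np.int64(187), np.int64(251)), (236, np.int64(184), np.int64(207)), (248, np.int64(180), np.int64(203)), (260, np.int64(177), np.int64(205)), (272, np.int64(178), np.int64(246))]
s24 [(176, np.int64(221), np.int64(261)), (188, np.int64(210), np.int64(253)), (200, np.int64(188), np.int64(252)), (212, np.int64(250), np.int64(251)), (224, np.int64(249), np.int64(250)), (236, np.int64(185), np.int64(249)), (248, np.int64(181), np.int64(249)), (260, np.int64(177), np.int64(248)), (272, np.int64(177), np.int64(247))]
```

```bash
cat >> h.py <<'E'
def cmask(n):
    p=ld(n)['p'];hsv=cv2.cvtColor(p,cv2.COLOR_RGB2HSV)
    m=((hsv[...,0]>6)&(hsv[...,0]<25)&(hsv[...,1]>70)&(hsv[...,2]>30)).astype(np.uint8)
    return m
E
python3 - <<'E'
from h import *
for n in('s0','s20','s24'):
    m=cmask(n)
    print(n,'bottom',[(u,[v for v in range(262,300) if m[v,u]][-1:]) for u in(185,195,205,215,225,232)],'right',[(v,max(u for u in range(225,258) if m[v,u])) for v in (184,190,230,240,250,260,268) if m[v,225:258].any()],'left',[(v,min(u for u in range(165,200) if m[v,u])) for v in(236,242,248,254,260,266) if m[v,165:200].any()])
    t=n.replace('s','t');m=cmask(t)
    print(t,'top edge',[(u,[v for v in range(138,160) if m[v,u]][:1]) for u in range(228,322,8)],'bot',[(u,[v for v in range(165,200) if m[v,u]][-1:]) for u in range(228,322,8)],'right',[(v,[u for u in range(295,335) if m[v,u]][-1:]) for v in range(150,190,6)],'left',[(v,[u for u in range(215,240) if m[v,u]][:1]) for v in range(150,190,6)])
E
```

```text
s0 bottom [(185, [276]), (195, [293]), (205, [276]), (215, [276]), (225, [276]), (232, [276])] right [(184, 247), (190, 246), (230, 243), (240, 242), (250, 241), (260, 240), (268, 239)] left [(236, 176), (242, 174), (248, 172), (254, 171), (260, 172), (266, 173)]
t0 top edge [(228, [146]), (236, [146]), (244, [145]), (252, [144]), (260, [144]), (268, [143]), (276, [143]), (284, [143]), (292, [142]), (300, [142]), (308, [141]), (316, [141])] bot [(228, [192]), (236, [191]), (244, [191]), (252, [190]), (260, [190]), (268, [189]), (276, [189]), (284, [189]), (292, [188]), (300, [188]), (308, [187]), (316, [187])] right [(150, [317]), (156, [317]), (162, [318]), (168, [318]), (174, [319]), (180, [319]), (186, [318])] left [(150, [222]), (156, [223]), (162, [223]), (168, [223]), (174, [223]), (180, [223]), (186, [224])]
s20 bottom [(185, [285]), (195, [294]), (205, [280]), (215, [280]), (225, [299]), (232, [280])] right [(190, 239), (230, 250), (240, 249), (250, 249), (260, 248), (268, 247)] left [(236, 184), (242, 182), (248, 180), (254, 179), (260, 177), (266, 177)]
t20 top edge [(228, 
[... 633 characters left out ...]
190, 253), (230, 250), (240, 249), (250, 248), (260, 248), (268, 247)] left [(236, 185), (242, 183), (248, 181), (254, 179), (260, 177), (266, 177)]
t24 top edge [(228, [159]), (236, []), (244, [157]), (252, []), (260, [153]), (268, [149]), (276, [149]), (284, [148]), (292, [148]), (300, [147]), (308, [158]), (316, [])] bot [(228, [197]), (236, [196]), (244, [196]), (252, [195]), (260, [195]), (268, [194]), (276, [194]), (284, [194]), (292, [193]), (300, [193]), (308, [192]), (316, [])] right [(150, [307]), (156, [307]), (162, [308]), (168, [308]), (174, [309]), (180, [309]), (186, [310])] left [(150, [215]), (156, [215]), (162, [215]), (168, [215]), (174, [215]), (180, [215]), (186, [215])]
```

```bash
python3 -m jog '0 -4 5 -4 0;0 -6 9 -8 0;0 -6 9 -12 0;0 -4 5 -14 0;0 -2 2 -12 0' | egrep 'tcp|force'; python3 -m jog '0 0 0 -4 0;0 0 0 0 0;0 -62 -4 0 0;0 -62 -4 0 0;0 -10 0 10 0' | egrep 'tcp|force';python3 -m jog '0 0 0 10 0;0 0 0 0 0' | egrep 'tcp|force'
python3 - <<'E'
from h import *
cap('wrist','w25');print(wp('w25')[8:16])
cap('side','s25')
for q in org('s25',None,(150,180,345,350)): print('s',*q)
cap('top','t25')
for q in org('t25',.02,(160,140,280,255)): print('t',*q)
E
```

```text
tcp_pos: [0.6083, 0.1551, 0.1742]
wrist_force: [0.2, -0.4, -2.0]
gripper_force: 30.0
tcp_pos: [0.4706, 0.1447, 0.1811]
wrist_force: [0.6, 0.1, -1.8]
gripper_force: 30.0
tcp_pos: [0.4775, 0.1478, 0.1937]
wrist_force: [0.6, 0.2, -1.6]
gripper_force: 30.0
[201, 201, 201, 201, 201, 201, 201, 201]
s [171.7 220.2] [35, 64, 231] 
s [224.2 258.3] [12, 11, 96] 
s [192.  283.7] [5, 25, 37] 
s [226.  282.5] [54, 2, 93] 
s [220.1 308.8] [32, 28, 328] 
s [188.1 305.5] [3, 14, 14] 
s [328.3 313.1] [6, 22, 36] 
s [251.  317.3] [24, 12, 151] 
s [194.4 321.6] [7, 2, 11] 
s [313.5 322. ] [12, 1, 12] 
t [235.5 178.2] [8, 3, 18] [0.598 0.147]
```

```bash
python3 -m jog '0 -20 10 20 0;0 -20 30 11 0;0 -20 40 0 0;0 -20 40 0 0;0 -15 30 0 0' | egrep 'tcp|force'; python3 -m jog '0 -6 7 0 0;0 0 0 -30 0;0 0 0 -30 0;0 0 0 0 0' | egrep 'tcp|force'
python3 - <<'E'
from h import *
cap('top','t26')
for q in org('t26',.02,(160,140,280,255)): print('t',*q)
E
```

```text
tcp_pos: [0.3797, 0.2983, 0.2222]
wrist_force: [1.0, -0.3, -0.7]
gripper_force: 30.0
tcp_pos: [0.3734, 0.3017, 0.1604]
wrist_force: [0.2, -0.8, -1.0]
gripper_force: 30.0
t [257.5 140. ] [10, 1, 10] [0.732 0.071]
t [235.1 180.4] [8, 8, 47] [0.59  0.148]
t [186.2 183.9] [7, 7, 37] [0.581 0.316]
t [196.2 186.5] [8, 8, 46] [0.571 0.281]
t [174.9 198.9] [7, 7, 43] [0.529 0.353]
t [184.3 204.1] [7, 7, 38] [0.511 0.321]
```

```bash
python3 -m jog '0 2 1 -18 0;0 0 0 -12 0;0 9 0.6 -2 0;0 9 0.6 -2 0;0 9 0.6 -2 0' | egrep 'tcp|force'; python3 -m jog '0 9 0.6 -2 0;0 9 0.6 -2 0;0 9 0.6 -2 0;0 9 0.6 -2 0;0 9 0.6 -2 0' | egrep 'tcp|force'
python3 -m jog '0 9 0.6 -2 0;0 9 0.6 -2 0;0 9 0.6 -2 0;0 9 0.6 -1.5 0;0 9 0.6 -1 0' | egrep 'tcp|force'
python3 -m jog '0 7 0.4 0 0;0 0 0 0 0' | egrep 'tcp|force'
python3 - <<'E'
from h import *
cap('wrist','w27');print(wp('w27')[8:16])
cap('side','s27')
for q in org('s27',None,(180,240,345,350)): print('s',*q)
cap('top','t27')
for q in org('t27',.02,(160,160,215,255)): print('t',*q)
E
```

```text
tcp_pos: [0.4042, 0.3069, 0.1271]
wrist_force: [-0.1, -0.9, -1.9]
gripper_force: 30.0
tcp_pos: [0.4486, 0.3096, 0.1165]
wrist_force: [0.0, 0.4, -1.5]
gripper_force: 30.0
tcp_pos: [0.4932, 0.3123, 0.1077]
wrist_force: [-1.8, -0.2, -1.9]
gripper_force: 30.0
tcp_pos: [0.5008, 0.3131, 0.1081]
wrist_force: [-0.0, 0.7, -2.5]
gripper_force: 30.0
[201, 201, 201, 201, 201, 201, 201, 201]
s [224.2 258.3] [12, 11, 100] 
s [191.2 288.3] [7, 36, 54] 
s [215.1 282.5] [33, 2, 65] 
s [207.8 297. ] [23, 14, 241] 
s [212.4 315.2] [49, 18, 244] 
t [186.4 175.4] [10, 14, 70] [0.61  0.315]
t [195.3 179.2] [9, 7, 46] [0.597 0.285]
```

```bash
python3 -m jog '0 3 0.2 0 0;0 2 0.1 0 0;0 2 0.1 0 0;0 0 0 0 0' | egrep 'tcp|force';python3 -m jog '0 4 0.2 4 0;0 4 0.2 4 0;0 4 0.2 4 0;0 0 0 0 0' | egrep 'tcp|force'
python3 - <<'E'
from h import *
cap('wrist','w28');print(wp('w28')[8:16])
cap('top','t28')
for q in org('t28',.03,(160,160,215,255)): print('t',*q)
cap('side','s28')
for q in org('s28',None,(180,240,345,350)): print('s',*q)
E
```

```text
tcp_pos: [0.5072, 0.3134, 0.1082]
wrist_force: [-0.1, -0.3, -3.5]
gripper_force: 30.0
tcp_pos: [0.5198, 0.3142, 0.1207]
wrist_force: [-0.2, 0.1, -3.0]
gripper_force: 30.0
[201, 201, 201, 201, 201, 201, 201, 201]
t [190.1 176.9] [5, 5, 18] [0.603 0.3  ]
s [220.2 257.6] [5, 9, 23] 
s [191.2 287.8] [7, 34, 49] 
s [205.5 282.5] [14, 2, 26] 
s [210.8 295.3] [13, 14, 136] 
s [217.8 306.4] [13, 9, 102] 
s [231.  309.3] [10, 3, 23] 
s [204.9 318.5] [32, 11, 159]
```

```bash
python3 -m jog '0 -1 0 0 0;0 -2 -0.1 0 0;0 -3 -0.2 0 0;0 -4 -0.2 0 0;0 -5 -0.3 0 0' | egrep 'tcp|force'; python3 -m jog '0 -6 -0.3 0 0;0 -6 -0.4 0 0;0 -6 -0.4 0 0;0 -6 -0.4 1 0;0 -4 -0.2 3 0' | egrep 'tcp|force';python3 -m jog '0 -2 0 6 0;0 0 0 9 0;0 0 0 12 0;0 0 0 14 0;0 0 0 14 0' | egrep 'tcp|force'
python3 -m jog '0 0 0 14 0;0 0 0 9 0;0 0 0 4 0;0 0 0 0 0;0 0 0 0 0' | egrep 'tcp|force'
python3 - <<'E'
from h import *
cap('wrist','w29');print(wp('w29')[8:16])
cap('top','t29')
for q in org('t29',.03,(160,160,215,255)): print('t',*q)
cap('side','s29')
for q in org('s29',None,(180,200,345,350)): print('s',*q)
E
```

```text
tcp_pos: [0.5037, 0.3131, 0.1202]
wrist_force: [0.4, -0.2, -2.4]
gripper_force: 30.0
tcp_pos: [0.4756, 0.3113, 0.1243]
wrist_force: [0.0, -0.5, -1.9]
gripper_force: 30.0
tcp_pos: [0.4743, 0.3115, 0.1804]
wrist_force: [-0.5, 0.1, -2.8]
gripper_force: 30.0
tcp_pos: [0.4738, 0.3112, 0.2055]
wrist_force: [-0.4, -0.3, -2.6]
gripper_force: 30.0
[201, 201, 201, 201, 201, 201, 201, 201]
s [224.  258.3] [12, 11, 96] 
s [238.6 267.8] [16, 20, 218] 
s [192.  283.7] [5, 25, 37] 
s [212.6 282.5] [24, 2, 45] 
s [188.1 305.9] [3, 13, 14] 
s [327.5 321.2] [8, 4, 13] 
s [198.2 321.7] [6, 2, 9] 
s [223.6 321.9] [31, 2, 33] 
s [252.3 321.6] [25, 2, 37]
```

```bash
python3 -m jog '0 0 -4 5 0;0 0 -8 5 0;0 3 -12 3 0;0 6 -16 0 0;0 10 -18 0 0' | egrep 'tcp|force'; python3 -m jog '0 14 -20 0 0;0 17 -20 0 0;0 18 -18 0 0;0 18 -15 0 0;0 17 -12 0 0' | egrep 'tcp|force';python3 -m jog '0 14 -7 0 0;0 10 -4 0 0;0 6 -2 0 0;0 2 0 -3 0;0 0 0 -6 0' | egrep 'tcp|force'
python3 - <<'E'
from h import *
cap('wrist','w30');print(wp('w30')[8:16])
cap('top','t30')
for q in org('t30',.02,(160,160,245,255)): print('t',*q)
cap('side','s30')
for q in org('s30',None,(150,180,345,350)): print('s',*q)
for n in('s24','s30'):
    m=cmask(n)
    print(n,'bottom',[(u,[v for v in range(262,284) if m[v,u]][-1:]) for u in(205,215,232)],'right',[(v,max(u for u in range(225,258) if m[v,u])) for v in (190,230,240,250,260) if m[v,225:258].any()])
E
```

```text
tcp_pos: [0.4934, 0.252, 0.2192]
wrist_force: [0.8, -0.4, -3.0]
gripper_force: 30.0
tcp_pos: [0.578, 0.1666, 0.2189]
wrist_force: [0.1, 1.1, -3.1]
gripper_force: 30.0
tcp_pos: [0.609, 0.1558, 0.21]
wrist_force: [0.1, -0.3, -3.4]
gripper_force: 30.0
[200, 200, 200, 200, 200, 200, 200, 200]
t [176.5 184.8] [4, 5, 14] [0.578 0.349]
s [171.8 217.9] [34, 65, 245] 
s [200.2 216.6] [11, 12, 53] 
s [187.  218.3] [11, 7, 64] 
s [192.  283.5] [5, 26, 40] 
s [233.6 282.4] [30, 2, 46] 
s [326.  289.4] [3, 9, 10] 
s [188.1 305.9] [3, 13, 14] 
s [328.5 313.9] [4, 21, 28] 
s [194.1 321.3] [8, 2, 12] 
s [218.2 321.8] [26, 2, 31] 
s [254. 322.] [21, 1, 21] 
s24 bottom [(205, [280]), (215, [281]), (232, [280])] right [(190, 253), (230, 250), (240, 249), (250, 248), (260, 248)]
s30 bottom [(205, [280]), (215, [280]), (232, [280])] right [(190, 253), (230, 250), (240, 249), (250, 248), (260, 248)]
```

```bash
python3 -m jog '0 -4 0 -6 0;0 -7 0 -10 0;0 -7 0 -10 0;0 -5 0 -6 0;0 -1 0 -3 0' | egrep 'tcp|force'; python3 -m jog '0 0 0 0 0;0 0 0 0 0;0 -62 -4 0 0;0 -62 -4 0 0;0 -10 0 10 0' | egrep 'tcp|force';python3 -m jog '0 0 10 20 0;0 -10 20 10 0;0 -20 30 5 0;0 -20 35 0 0;0 -20 30 0 0' | egrep 'tcp|force'
python3 -m jog '0 -10 15 0 0;0 -10 5 0 0;0 0 0 -20 0;0 0 0 -20 0;0 0 0 0 0' | egrep 'time|tcp|force'
python3 - <<'E'
from h import *
cap('wrist','w31');print(wp('w31')[8:16])
cap('side','s31')
for q in org('s31',None,(150,180,345,350)): print('s',*q)
cap('top','t31')
for q in org('t31',.02,(160,140,280,255)): print('t',*q)
E
```

```text
tcp_pos: [0.5846, 0.1554, 0.1747]
wrist_force: [0.6, -0.3, -1.7]
gripper_force: 30.0
tcp_pos: [0.4467, 0.1456, 0.1845]
wrist_force: [1.7, 0.5, -1.3]
gripper_force: 30.0
tcp_pos: [0.3816, 0.2745, 0.2216]
wrist_force: [1.0, 0.2, -1.8]
gripper_force: 30.0
time_s: 49.72
tcp_pos: [0.3608, 0.2915, 0.1794]
wrist_force: [0.2, -0.5, -1.8]
gripper_force: 30.0
[201, 201, 201, 201, 201, 201, 201, 201]
s [171.9 219.5] [35, 65, 236] 
s [238.1 249.9] [9, 11, 75] 
s [206.4 256. ] [12, 11, 99] 
s [190.5 260.3] [10, 5, 38] 
s [192.4 281.3] [4, 19, 35] 
s [224.  282.4] [47, 2, 80] 
s [188.5 303.3] [4, 19, 20] 
s [328.9 316.7] [4, 13, 23] 
s [218.9 321.9] [23, 2, 26] 
s [298.6 321.7] [14, 2, 20] 
s [316.1 321.9] [19, 2, 22] 
t [228.7 159.7] [8, 7, 43] [0.663 0.17 ]
t [235.9 168.8] [7, 8, 39] [0.631 0.145]
t [174.6 186. ] [8, 7, 44] [0.574 0.355]
t [220.8 190.2] [7, 7, 38] [0.557 0.197]
t [244.4 188.8] [8, 6, 41] [0.56  0.116]
```

```bash
python3 -m jog '0 8 8 0 0;0 8 7 -15 0;0 0 0 -18 0;0 0 0 -15 0;0 9 0.6 -2 0' | egrep 'tcp|force'; python3 -m jog '0 9 0.6 -2 0;0 9 0.6 -2 0;0 9 0.6 -2 0;0 9 0.6 -2 0;0 9 0.6 -2 0' | egrep 'tcp|force'
python3 -m jog '0 9 0.6 -2 0;0 9 0.6 -2 0;0 9 0.6 -2 0;0 9 0.6 -2 0;0 9 0.6 -2 0' | egrep 'tcp|force'
python3 - <<'E'
from h import *
cap('wrist','w32');print(wp('w32')[8:16])
cap('top','t32')
for q in org('t32',.02,(160,140,215,255)): print('t',*q)
cap('side','s32')
for q in org('s32',None,(180,240,345,350)): print('s',*q)
E
```

```text
tcp_pos: [0.3859, 0.3075, 0.1284]
wrist_force: [0.8, -0.1, -1.1]
gripper_force: 30.0
tcp_pos: [0.4317, 0.3111, 0.1201]
wrist_force: [-0.4, -0.4, -2.0]
gripper_force: 30.0
tcp_pos: [0.4767, 0.314, 0.11]
wrist_force: [0.7, -0.3, -2.2]
gripper_force: 30.0
[201, 201, 201, 201, 201, 201, 201, 201]
t [174.5 184.4] [8, 6, 36] [0.58  0.356]
s [238.3 250. ] [10, 11, 86] 
s [206.4 256.1] [12, 11, 101] 
s [190.4 260.3] [10, 5, 39] 
s [192.3 281.9] [4, 20, 36] 
s [221.6 282.5] [47, 2, 82] 
s [189.1 300.5] [3, 14, 14] 
s [198.2 321.9] [8, 2, 9] 
s [215.1 321.9] [21, 2, 23] 
s [243.8 321.8] [10, 2, 12] 
s [317. 322.] [13, 1, 13]
```

```bash
python3 -m jog '0 8 0.5 -2 0;0 8 0.5 -1.5 0;0 7 0.4 0 0;0 4 0.2 0 0;0 3 0.2 0 0' | egrep 'tcp|force';python3 -m jog '0 2 0.2 0 0;0 4 0.2 4 0;0 4 0.2 4 0;0 4 0.2 4 0;0 0 0 0 0' | egrep 'tcp|force'
python3 - <<'E'
from h import *
cap('wrist','w33');print(wp('w33')[8:16])
cap('top','t33')
for q in org('t33',.03,(160,140,215,255)): print('t',*q)
cap('side','s33')
for q in org('s33',None,(180,270,345,350)): print('s',*q)
E
```

```text
tcp_pos: [0.5064, 0.3158, 0.1066]
wrist_force: [0.3, 0.5, -1.7]
gripper_force: 30.0
tcp_pos: [0.5206, 0.3169, 0.1192]
wrist_force: [0.3, 0.4, -2.6]
gripper_force: 30.0
[201, 201, 201, 201, 201, 201, 201, 201]
s [191.6 285.9] [6, 30, 47] 
s [205.3 282.4] [13, 2, 23] 
s [187.6 308. ] [2, 9, 9] 
s [208.9 318.6] [44, 13, 133]
```

```bash
python3 -m jog '0 -1 0 0 0;0 -2 -0.1 0 0;0 -3 -0.2 0 0;0 -4 -0.2 0 0;0 -5 -0.3 0 0' | egrep 'tcp|force'; python3 -m jog '0 -6 -0.3 0 0;0 -6 -0.4 0 0;0 -6 -0.4 0 0;0 -6 -0.4 1 0;0 -4 -0.2 3 0' | egrep 'tcp|force';python3 -m jog '0 -2 0 6 0;0 0 0 9 0;0 0 0 12 0;0 0 0 14 0;0 0 0 14 0' | egrep 'tcp|force'
python3 - <<'E'
from h import *
cap('wrist','w34');print(wp('w34')[8:16])
cap('top','t34')
for q in org('t34',.03,(160,140,215,255)): print('t',*q)
cap('side','s34')
for q in org('s34',None,(195,200,345,350)): print('s',*q)
E
```

```text
tcp_pos: [0.5047, 0.3158, 0.1187]
wrist_force: [-0.2, -0.1, -2.7]
gripper_force: 30.0
tcp_pos: [0.4766, 0.314, 0.1227]
wrist_force: [-0.5, 0.3, -2.7]
gripper_force: 30.0
tcp_pos: [0.4753, 0.3142, 0.179]
wrist_force: [0.3, -0.8, -2.0]
gripper_force: 30.0
[201, 201, 201, 201, 201, 201, 201, 201]
s [238.2 250. ] [10, 11, 84] 
s [206.4 256. ] [12, 11, 103] 
s [212.4 282.5] [26, 2, 45] 
s [251.8 287.6] [9, 2, 13] 
s [325.4 321.1] [13, 6, 18] 
s [239.6 321.4] [6, 2, 9] 
s [255.6 321.8] [25, 2, 32] 
s [222.5 322. ] [26, 1, 26]
```

```bash
python3 -m jog '0 0 -4 14 0;0 0 -8 14 0;0 3 -12 10 0;0 6 -16 0 0;0 10 -18 0 0' | egrep 'tcp|force'; python3 -m jog '0 12 -20 0 0;0 14 -20 0 0;0 16 -18 0 0;0 16 -15 0 0;0 14 -13 0 0' | egrep 'tcp|force';python3 -m jog '0 10 -8 0 0;0 7 -5 -5 0;0 4 -3 -10 0;0 0 0 -12 0;0 0 0 -10 0' | egrep 'tcp|force'
python3 -m jog '0 0 0 -7 0;0 0 0 0 0;0 -62 -4 0 0;0 -62 -4 0 0;0 -10 0 10 0' | egrep 'tcp|force';python3 -m jog '0 0 10 20 0;0 -10 20 10 0;0 -20 30 5 0;0 -20 35 0 0;0 -20 30 0 0' | egrep 'tcp|force'
python3 -m jog '0 -10 15 0 0;0 -10 5 0 0;0 0 0 -20 0;0 0 0 -20 0;0 0 0 0 0' | egrep 'time|tcp|force'
python3 - <<'E'
from h import *
cap('wrist','w35');print(wp('w35')[8:16])
cap('side','s35')
for q in org('s35',None,(150,180,345,350)): print('s',*q)
cap('top','t35')
for q in org('t35',.02,(160,140,280,255)): print('t',*q)
E
```

```text
tcp_pos: [0.4942, 0.2546, 0.2154]
wrist_force: [1.1, 0.3, -2.0]
gripper_force: 30.0
tcp_pos: [0.5667, 0.1682, 0.2149]
wrist_force: [0.1, 0.7, -1.8]
gripper_force: 30.0
tcp_pos: [0.5864, 0.1543, 0.1773]
wrist_force: [1.3, -0.6, -2.0]
gripper_force: 30.0
tcp_pos: [0.4484, 0.1443, 0.1811]
wrist_force: [1.4, -0.9, -0.9]
gripper_force: 30.0
tcp_pos: [0.3834, 0.2732, 0.2181]
wrist_force: [0.6, 1.0, -2.0]
gripper_force: 30.0
time_s: 59.08
tcp_pos: [0.3627, 0.2901, 0.1759]
wrist_force: [1.6, -0.7, -1.6]
gripper_force: 30.0
[202, 202, 202, 202, 202, 202, 202, 202]
s [171.7 220.2] [34, 64, 227] 
s [235.4 254.4] [16, 18, 163] 
s [206.4 255.9] [12, 11, 95] 
s [190.7 260.3] [10, 5, 41] 
s [191.8 284.5] [6, 29, 44] 
s [224.  282.5] [49, 2, 90] 
s [187.7 307.5] [3, 10, 10] 
s [213.5 322. ] [37, 2, 38] 
s [296.3 321.7] [15, 2, 19] 
s [320.9 321.8] [21, 2, 24] 
t [258. 140.] [9, 1, 9] [0.732 0.069]
t [228.7 159.7] [8, 7, 43] [0.663 0.17 ]
t [235.9 168.8] [7, 8, 39] [0.631 0.145]
t [235.4 186.4] [8, 8, 47] [0.569 0.147]
t [220.9 190.3] [8, 7, 40] [0.557 0.197]
t [244.3 188.7] [8, 6, 40] [0.561 0.117]
```

```bash
python3 -m jog '0 0 0 20 0;0 0 0 30 0;0 7 -16 0 10.5;0 7 -16 0 10.5;0 7 -16 0 10.5' | egrep 'tcp|force'; for k in 1; do python3 -m jog '0 7 -16 0 10.5;0 7 -16 0 10.5;0 7 -16 0 10.5;0 7 -16 0 10.5;0 7 -16 0 10.5' >/dev/null; python3 -m jog '0 7 -16 0 10.5;0 7 -16 0 10.5;0 7 -16 0 10.5;0 7 -16 0 10.5;0 7 -16 0 10.5'>/dev/null;  python3 -m jog '0 7 -16 0 10.5;0 7 -16 0 10.5;0 7 -16 0 10.5;0 7 -16 0 10;0 0 0 0 0'; done
```

```text
tcp_pos: [0.3847, 0.2429, 0.228]
wrist_force: [0.4, -0.5, -1.5]
gripper_force: 30.0
time_s: 61.72
tcp_pos: [0.4828, 0.0184, 0.2276]
ee_rot: [[1.0, 0.03, 0.002], [0.03, -1.0, 0.0], [0.002, -0.0, -1.0]]
wrist_force: [-0.0, 0.3, -1.0]
gripper_width: 0.228
gripper_force: 30.0
```

```bash
python3 -m jog '0 -1 -1 -30 0;0 0 0 -40 0;0 0 0 -30 0;0 0 0 -16 0;0 0 0 -6 0' | egrep 'tcp|force'; python3 -m jog '0 0 0 -2 0;0 0 0 -1.5 0;0 0 0 0 0' | egrep 'tcp|force'
python3 - <<'E'
from h import *
cap('wrist','w36');print(wp('w36')[8:16])
E
```

```text
tcp_pos: [0.481, 0.0185, 0.1043]
wrist_force: [-0.3, -0.2, -1.1]
gripper_force: 30.0
tcp_pos: [0.4814, 0.0183, 0.1017]
wrist_force: [-0.3, 0.2, -1.8]
gripper_force: 30.0
[202, 202, 202, 202, 202, 202, 202, 202]
```

```bash
python3 -m jog '0 0 0 -1 0;0 0 0 0 0' | egrep 'tcp|force';python3 -m jog '0 0 0 -1 0;0 0 0 0 0' | egrep 'tcp|force'; python3 -m jog '0.35 0 0 0 0;0.5 0 0 0 0;0.5 0 0 0 0' | egrep 'tcp|force|width';python3 -m jog '0.5 0 0 20 0;0.5 0 0 40 0;0.5 0 0 50 0;0.5 0 0 50 0;0.5 0 0 0 0' | egrep 'tcp|force|width'
python3 - <<'E'
from h import *
np.set_printoptions(precision=4,suppress=True)
cap('wrist','w37');d=ld('w37')
p=d['p'].astype(int)
m=((p[...,2]>120)&(p[...,0]<80)&(p[...,1]<120)) | ((p[...,2]>80)&(p[...,2]>2*p[...,0])&(p[...,2]>1.5*p[...,1]))
m=m.astype(np.uint8);n,l,s,c=cv2.connectedComponentsWithStats(m)
print([(s[i],c[i]) for i in range(1,n) if s[i,4]>150])
cap('top','t37');t=ld('t37');cap('side','s37')
big('w37',190,130,370,265,'w37z')
E
```

```text
tcp_pos: [0.4811, 0.0181, 0.1002]
wrist_force: [-0.5, -0.7, -1.2]
gripper_force: 30.0
tcp_pos: [0.4812, 0.0181, 0.1]
wrist_force: [-2.0, 0.5, 5.1]
gripper_force: 30.0
tcp_pos: [0.4811, 0.0181, 0.099]
wrist_force: [0.1, -1.1, -0.1]
gripper_width: 0.456
gripper_force: 0.0
tcp_pos: [0.4834, 0.0186, 0.2635]
wrist_force: [0.2, -0.1, -1.2]
gripper_width: 0.502
gripper_force: 0.0
[(array([524,  57,  36,  54, 757], dtype=int32), array([539.2919,  84.9075])), (array([514, 159,  46,  49, 820], dtype=int32), array([533.2329, 182.5256])), (array([ 223,  176,  113,   76, 4140], dtype=int32), array([278.0017, 209.4568])), (array([500, 239,  17,  28, 176], dtype=int32), array([509.2841, 254.6136]))]
4.444444444444445
```

View pics/w37z.png

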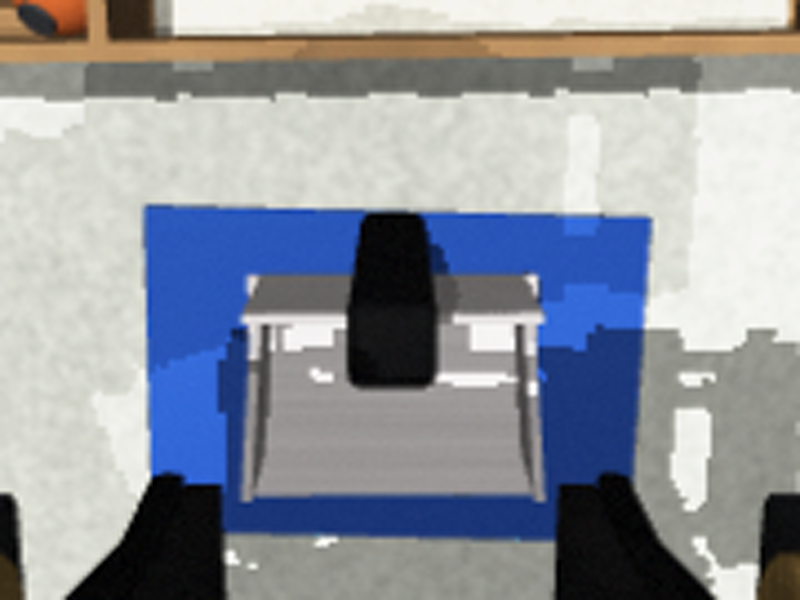

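```bash
cat >> h.py <<'E'
def chk(t,s):
    m=cmask(t);print(t,'bot',[(u,[v for v in range(165,200) if m[v,u]][-1:]) for u in range(228,322,16)],'top',[(u,[v for v in range(138,160) if m[v,u]][:1]) for u in range(228,322,16)],'right',[(v,[u for u in range(295,325) if m[v,u]][-1:]) for v in range(156,190,8)],'left',[(v,[u for u in range(205,240) if m[v,u]][:1]) for v in range(156,190,8)])
    m=cmask(s);print(s,'right',[(v,[u for u in range(225,258) if m[v,u]][-1:]) for v in (190,230,240,250,260)])
E
python3 - <<'E'
from h import *
chk('t24','s24');chk('t37','s37')
for q in org('t37',.02,(160,140,290,255)): print('t',*q)
d=ld('t37')
# carton top corners from t37: fit right/left/top/bot lines at z=.065
for q in[(307.5,148),(310,192),(215,153),(215.5,197.5)]: print(atz(d,*q,.065))
E
```

```text
t24 bot [(228, [197]), (244, [196]), (260, [195]), (276, [194]), (292, [193]), (308, [192])] top [(228, [159]), (244, [157]), (260, [153]), (276, [149]), (292, [148]), (308, [158])] right [(156, [307]), (164, [308]), (172, [308]), (180, [309]), (188, [310])] left [(156, [213]), (164, [213]), (172, [213]), (180, [214]), (188, [214])]
s24 right [(190, [253]), (230, [250]), (240, [249]), (250, [248]), (260, [248])]
t37 bot [(228, [167]), (244, []), (260, [179]), (276, [180]), (292, []), (308, [189])] top [(228, [151]), (244, [150]), (260, [152]), (276, [158]), (292, [148]), (308, [158])] right [(156, [307]), (164, [308]), (172, [308]), (180, [309]), (188, [310])] left [(156, [213]), (164, [213]), (172, [213]), (180, []), (188, [])]
s37 right [(190, [253]), (230, [251]), (240, [250]), (250, [248]), (260, [248])]
t [228.7 159.7] [8, 7, 43] [0.663 0.17 ]
[ 0.68611856 -0.09879982  0.065     ]
[ 0.53656707 -0.10317256  0.065     ]
[0.67452372 0.21025887 0.065     ]
[0.52347493 0.20744548 0.065     ]
```

```bash
python3 - <<'E'
from h import *
d=ld('w37');print(d['o'])
a=atz(d,191,130+63/4.444,.065);b=atz(d,368,130+53/4.444,.065);print('near outer edge',a,b,np.degrees(np.arctan2(b[0]-a[0],a[1]-b[1])))
print('divider',atz(d,190+97/4.444,130+20/4.444,.065))
E
python3 -m jog '0.95 10 -25 -10 -10;0.95 10 -25 -10 -10;0.95 10 -25 -10 -10;0.95 10 -25 -10 -10;0.95 10 -25 -10 -10' | egrep tcp;python3 -m jog '0.95 15 -30 0 -10;0.95 15 -40 0 -10;0.95 20 -40 0 -10;0.95 20 -40 0 -5;0.95 5 -10 0 0'|egrep 'tcp|ee'
python3 - <<'E'
from h import *
cap('wrist','w38');cap('top','t38');cap('side','s38');chk('t38','s38')
for n in('w38','t38'):
    p=ld(n)['p'];hsv=cv2.cvtColor(p,cv2.COLOR_RGB2HSV)
    m=((hsv[...,0]>105)&(hsv[...,0]<125)&(hsv[...,1]>150)&(hsv[...,2]>60)).astype(np.uint8)
    k,l,s,c=cv2.connectedComponentsWithStats(m)
    print(n,[(s[i].tolist(),c[i].round(1)) for i in range(1,k) if s[i,4]>60])
E
```

```text
[0.55393608 0.02069593 0.41905264]
near outer edge [0.53385615 0.12056272 0.065     ] [ 0.54365877 -0.08363861  0.065     ] 2.748356462397968
divider [0.54559408 0.09625888 0.065     ]
tcp_pos: [0.5303, -0.1077, 0.2066]
tcp_pos: [0.6057, -0.2688, 0.2058]
ee_rot: [[0.118, -0.993, -0.005], [-0.993, -0.118, 0.001], [-0.002, 0.005, -1.0]]
t38 bot [(228, [197]), (244, [196]), (260, [195]), (276, [194]), (292, [191]), (308, [])] top [(228, [151]), (244, [150]), (260, [150]), (276, [149]), (292, [148]), (308, [])] right [(156, []), (164, []), (172, []), (180, []), (188, [])] left [(156, [213]), (164, [213]), (172, [213]), (180, [214]), (188, [214])]
s38 right [(190, [253]), (230, [250]), (240, [249]), (250, [249]), (260, [248])]
w38 [([244, 165, 55, 60, 1227], array([271.4, 195. ])), ([356, 164, 56, 59, 1176], array([382.5, 193. ])), ([437, 168, 86, 58, 2391], array([471.8, 193.2])), ([386, 396, 17, 24, 196], array([395.3, 408.3]))]
t38 [([406, 37, 12, 12, 110], array([411.7,  42.4])), ([359, 195, 16, 16, 76], array([365.2, 203.2])), ([252, 211, 33, 31, 344], array([259.8, 228.2])), ([362, 228, 17, 17, 90], array([368.7, 236.9]))]
```

```bash
python3 -m jog '0.95 3 -2 -50 0;0.95 0 0 -50 0;0.95 0 0 -35 0;0.95 0 0 -20 0;0.95 0 0 -4 0' | egrep 'tcp|force'; python3 -m jog '0 0 0 0 0;0 0 0 0 0;0 0 0 0 0;0 0 0 0 0'| egrep 'tcp|force|width'; python3 -m jog '0 0 0 15 0;0 0 0 30 0;0 0 0 35 0;0 0 0 35 0;0 0 0 10 0'| egrep 'tcp|force|width'
```

```text
tcp_pos: [0.6076, -0.2672, 0.0486]
wrist_force: [0.6, -0.4, -0.0]
gripper_force: 0.0
tcp_pos: [0.6097, -0.269, 0.0512]
wrist_force: [-0.5, 0.4, 2.4]
gripper_width: 0.644
gripper_force: 30.0
tcp_pos: [0.6102, -0.2693, 0.1787]
wrist_force: [1.3, 0.1, -0.9]
gripper_width: 0.641
gripper_force: 30.0
```

```bash
python3 -m jog '0 1 20 0 -1;0 1 45 0 -1;0 1 55 0 -1;0 2 50 0 -1;0 1 30 0 -0.6' | egrep 'tcp|force'; python3 -m jog '0 0 5 0 0;0 0 0 -30 0;0 0 0 -40 0;0 0 0 -30 0;0 0 0 -20 0'| egrep 'tcp|force|width'; python3 -m jog '0 0 0 -8 0;0 0 0 -2 0;0 0 0 0 0'| egrep 'tcp|force|width'
```

```text
tcp_pos: [0.6142, -0.0666, 0.1741]
wrist_force: [1.0, -0.6, 0.1]
gripper_force: 30.0
tcp_pos: [0.6135, -0.065, 0.0526]
wrist_force: [-0.1, -0.1, -1.2]
gripper_width: 0.645
gripper_force: 30.0
tcp_pos: [0.6156, -0.0641, 0.0459]
wrist_force: [-0.5, 0.3, -0.7]
gripper_width: 0.644
gripper_force: 30.0
```

```bash
python3 -m jog '0 0 0 -1.5 0;0 0 0 0 0'| egrep 'tcp|wrist_f'; python3 -m jog '0 0 0 -1.5 0;0 0 0 0 0'| egrep 'tcp|wrist_f';python3 -m jog '0 0 0 -1.5 0;0 0 0 0 0'| egrep 'tcp|wrist_f'
```

```text
tcp_pos: [0.6154, -0.0638, 0.0443]
wrist_force: [0.3, -0.0, -0.3]
tcp_pos: [0.6154, -0.0638, 0.0442]
wrist_force: [-3.2, 1.5, 7.3]
tcp_pos: [0.6154, -0.0638, 0.0441]
wrist_force: [-5.9, 2.3, 14.9]
```

```bash
python3 -m jog '0 0 0 2.5 0;0.85 0 0 0 0;0.85 0 0 0 0;0.85 0 0 0 0' | egrep 'tcp|force|width'; python3 -m jog '0.85 0 0 20 0;0.85 0 0 40 0;0.85 0 0 50 0;0.95 -15 -20 20 1;0.95 -25 -50 0 1' | egrep 'tcp|force';python3 -m jog '0.95 -25 -50 0 1;0.95 -25 -50 0 1;0.95 -22 -45 0 1;0.95 -4 -5 0 0;0.95 0 0 0 0'
python3 - <<'E'
from h import *
cap('wrist','w39');cap('side','s39');cap('top','t39')
for n in('t39','s39','w39'):
    p=ld(n)['p'];hsv=cv2.cvtColor(p,cv2.COLOR_RGB2HSV)
    m=((hsv[...,0]>105)&(hsv[...,0]<125)&(hsv[...,1]>150)&(hsv[...,2]>60)).astype(np.uint8)
    k,l,s,c=cv2.connectedComponentsWithStats(m)
    print(n,[(s[i].tolist(),c[i].round(1)) for i in range(1,k) if s[i,4]>40])
E
```

```text
tcp_pos: [0.615, -0.0639, 0.0428]
wrist_force: [0.2, -0.1, 0.8]
gripper_width: 0.832
gripper_force: 0.0
tcp_pos: [0.5767, -0.1334, 0.1754]
wrist_force: [-0.2, -1.5, -0.1]
gripper_force: 0.0
time_s: 71.7
tcp_pos: [0.4989, -0.284, 0.173]
ee_rot: [[0.126, -0.992, -0.0], [-0.992, -0.126, 0.0], [-0.0, 0.0, -1.0]]
wrist_force: [0.4, 0.7, 0.3]
gripper_width: 0.954
gripper_force: 0.0
t39 [([406, 37, 12, 12, 110], array([411.7,  42.4])), ([291, 162, 15, 17, 63], array([297.2, 173.1])), ([358, 195, 11, 15, 52], array([361.6, 203.1])), ([252, 211, 46, 31, 607], array([273.7, 226.6])), ([362, 228, 18, 16, 93], array([368.9, 236.3]))]
s39 [([358, 39, 64, 55, 2908], array([389.5,  66.1])), ([215, 189, 21, 12, 72], array([224.6, 195.6])), ([62, 204, 14, 15, 151], array([ 68.4, 210.4])), ([271, 218, 44, 38, 588], array([295.9, 243.3]))]
w39 [([245, 169, 62, 68, 1617], array([275.3, 201.5])), ([368, 175, 62, 67, 1530], array([397.1, 208.5]))]
```

```bash
python3 -c "
from h import *
print(atz(ld('t39'),298,170,.065))"; python3 -m jog '0.95 0 0 -45 0;0.95 0 0 -40 0;0.95 0 0 -25 0;0.95 0 0 -13 0;0.95 0 0 -3 0' | egrep 'tcp|force'; python3 -m jog '0 0 0 0 0;0 0 0 0 0;0 0 0 0 0;0 0 0 0 0'| egrep 'tcp|force|width'; python3 -m jog '0 0 0 15 0;0 0 0 30 0;0 0 0 35 0;0 0 0 35 0;0 0 0 10 0'| egrep 'tcp|force|width'
```

```text
[ 0.61136301 -0.06545067  0.065     ]
tcp_pos: [0.4995, -0.2833, 0.0467]
wrist_force: [0.0, -1.0, -0.2]
gripper_force: 0.0
tcp_pos: [0.4995, -0.2841, 0.0479]
wrist_force: [0.2, 0.7, 2.0]
gripper_width: 0.64
gripper_force: 30.0
tcp_pos: [0.5003, -0.2843, 0.1755]
wrist_force: [0.1, -0.2, -1.5]
gripper_width: 0.637
gripper_force: 30.0
```

```bash
python3 -m jog '0 10 25 0 -1;0 20 50 0 -1;0 22 55 0 -1;0 22 55 0 -1;0 22 52 0 -1' | egrep 'tcp|force'; python3 -m jog '0 15 40 0 0;0 3 5 0 0;0 0 0 -30 0;0 0 0 -40 0;0 0 0 -40 0'| egrep 'tcp|force|width'; python3 -m jog '0 0 0 -14 0;0 0 0 -4 0;0 0 0 0 0'| egrep 'tcp|force|width'
```

```text
tcp_pos: [0.5949, -0.045, 0.1715]
wrist_force: [0.7, -0.5, -0.3]
gripper_force: 30.0
tcp_pos: [0.6122, -0.0028, 0.0608]
wrist_force: [-0.3, 0.1, -0.8]
gripper_width: 0.636
gripper_force: 30.0
tcp_pos: [0.6139, -0.002, 0.0453]
wrist_force: [-0.2, 0.1, -0.1]
gripper_width: 0.637
gripper_force: 30.0
```

```bash
python3 -m jog '0 0 0 -1.5 0;0 0 0 0 0'| egrep 'tcp|wrist_f'; python3 -m jog '0 0 0 -1.5 0;0 0 0 0 0'| egrep 'tcp|wrist_f'
```

```text
tcp_pos: [0.6135, -0.0018, 0.0436]
wrist_force: [-0.5, 0.1, -0.7]
tcp_pos: [0.613, -0.0019, 0.0412]
wrist_force: [0.6, 0.1, -1.9]
```

```bash
python3 -m jog '0 0 0 -1 0;0 0 0 0 0'| egrep 'tcp|wrist_f'; python3 -m jog '0 0 0 -1 0;0 0 0 0 0'| egrep 'tcp|wrist_f'
```

```text
tcp_pos: [0.6131, -0.0019, 0.0409]
wrist_force: [-1.9, 1.3, 4.6]
tcp_pos: [0.6131, -0.0019, 0.0408]
wrist_force: [-4.0, 1.3, 10.1]
```

Contact; release and go for the third (near) roll.

```bash
python3 -m jog '0 0 0 1.5 0;0.85 0 0 0 0;0.85 0 0 0 0;0.85 0 0 0 0' | egrep 'tcp|force|width'; python3 -m jog '0.85 0 0 20 0;0.85 0 0 40 0;0.85 0 0 50 0;0.95 -20 -20 25 1;0.95 -35 -45 0 1' | egrep 'tcp|force';python3 -m jog '0.95 -40 -55 0 1;0.95 -40 -55 0 1;0.95 -40 -55 0 1;0.95 -35 -45 0 0;0.95 -12 -18 0 0'|egrep 'tcp|force'; python3 -m jog '0.95 0 0 0 0;0.95 0 0 0 0'
python3 - <<'E'
from h import *
cap('wrist','w40');cap('side','s40');cap('top','t40');chk('t40','s40')
for n in('t40','s40','w40'):
    p=ld(n)['p'];hsv=cv2.cvtColor(p,cv2.COLOR_RGB2HSV)
    m=((hsv[...,0]>105)&(hsv[...,0]<125)&(hsv[...,1]>150)&(hsv[...,2]>60)).astype(np.uint8)
    k,l,s,c=cv2.connectedComponentsWithStats(m)
    print(n,[(s[i].tolist(),c[i].round(1)) for i in range(1,k) if s[i,4]>40])
E
```

```text
tcp_pos: [0.613, -0.0019, 0.0403]
wrist_force: [-0.6, -0.3, -0.5]
gripper_width: 0.828
gripper_force: 0.0
tcp_pos: [0.5599, -0.0664, 0.1782]
wrist_force: [0.3, -0.9, -0.9]
gripper_force: 0.0
tcp_pos: [0.3986, -0.2832, 0.1757]
wrist_force: [-0.5, 0.0, 0.2]
gripper_force: 0.0
time_s: 78.22
tcp_pos: [0.4012, -0.2813, 0.1757]
ee_rot: [[0.127, -0.992, 0.0], [-0.992, -0.127, -0.0], [0.0, -0.0, -1.0]]
wrist_force: [-0.2, -0.6, -0.3]
gripper_width: 0.946
gripper_force: 0.0
t40 bot [(228, [197]), (244, [196]), (260, [195]), (276, [194]), (292, [193]), (308, [196])] top [(228, [151]), (244, [150]), (260, [150]), (276, [149]), (292, [148]), (308, [158])] right [(156, [307]), (164, [308]), (172, [309]), (180, [312]), (188, [309])] left [(156, [213]), (164, [213]), (172, [213]), (180, [214]), (188, [214])]
s40 right [(190, [253]), (230, [250]), (240, [249]), (250, [248]), (260, [248])]
t40 [([406, 37, 12, 12, 109], array([411.7,  42.4])), ([291, 163, 16, 16, 78], array([298.6, 172.3])), ([273, 164, 15, 16, 69], array([280.3, 173.6])), ([252, 211, 46, 31, 625], array([274.3, 226.9])), ([363, 229, 8, 15, 43], array([365.7, 236.7]))]
s40 [([357, 39, 65, 55, 2877], array([389.4,  66.5])), ([212, 188, 24, 30, 211], array([223.3, 203.4])), ([62, 204, 14, 15, 147], array([ 68.3, 210.3])), ([271, 218, 44, 37, 590], array([295.7, 243.3]))]
w40 [([260, 164, 62, 61, 1463], array([290.7, 193.1]))]
```

```bash
python3 -m jog '0.95 -11 -14 0 0;0.95 0 0 -45 0;0.95 0 0 -42 0;0.95 0 0 -27 0;0.95 0 0 -14 0' | egrep 'tcp|force'; python3 -m jog '0.95 0 0 0 0;0 0 0 0 0;0 0 0 0 0;0 0 0 0 0;0 0 0 0 0'| egrep 'tcp|force|width'; python3 -m jog '0 0 0 15 0;0 0 0 30 0;0 0 0 35 0;0 0 0 35 0;0 0 0 10 0'| egrep 'tcp|force|width'
```

```text
tcp_pos: [0.3889, -0.2955, 0.0462]
wrist_force: [-0.1, 0.4, 0.1]
gripper_force: 0.0
tcp_pos: [0.3901, -0.2956, 0.0482]
wrist_force: [-0.8, 1.6, 2.3]
gripper_width: 0.627
gripper_force: 30.0
tcp_pos: [0.3907, -0.2959, 0.1747]
wrist_force: [-0.3, 0.3, -0.8]
gripper_width: 0.621
gripper_force: 30.0
```

```bash
python3 -m jog '0 15 20 5 -1;0 30 40 5 -1;0 35 50 0 -1;0 35 50 0 -1;0 35 50 0 -1' | egrep 'tcp|force'; python3 -m jog '0 30 50 0 0;0 25 50 0 0;0 14 38 0 0;0 2 8 0 0;0 0 0 0 0'| egrep 'tcp|force|width'
```

```text
tcp_pos: [0.5399, -0.0838, 0.1814]
wrist_force: [1.5, -1.0, 0.2]
gripper_force: 30.0
tcp_pos: [0.61, 0.0605, 0.1813]
wrist_force: [-0.7, -0.7, -0.3]
gripper_width: 0.622
gripper_force: 30.0
```

```bash
python3 -m jog '0 1 0 -30 0;0 0 0 -40 0;0 0 0 -40 0;0 0 0 -20 0;0 0 0 -6 0'| egrep 'tcp|force'; python3 -m jog '0 0 0 -1.5 0;0 0 0 0 0'| egrep 'tcp|wrist_f'; python3 -m jog '0 0 0 -1.5 0;0 0 0 0 0'| egrep 'tcp|wrist_f'
```

```text
tcp_pos: [0.6103, 0.0586, 0.0451]
wrist_force: [0.2, 0.1, -0.5]
gripper_force: 30.0
tcp_pos: [0.6124, 0.0603, 0.0463]
wrist_force: [-0.0, 0.2, -1.4]
tcp_pos: [0.6119, 0.0606, 0.0441]
wrist_force: [-0.5, 0.4, -0.7]
```

```bash
python3 -m jog '0 0 0 -1.5 0;0 0 0 0 0'| egrep 'tcp|wrist_f'; python3 -m jog '0 0 0 -1.5 0;0 0 0 0 0'| egrep 'tcp|wrist_f'
```

```text
tcp_pos: [0.6117, 0.0605, 0.042]
wrist_force: [0.1, 0.1, -1.3]
tcp_pos: [0.6119, 0.0605, 0.0413]
wrist_force: [-2.0, -0.2, 3.8]
```

```bash
python3 -m jog '0.85 0 0 0 0;0.85 0 0 0 0;0.85 0 0 0 0;0.85 0 0 0 0' | egrep 'tcp|force|width'; python3 -m jog '0.85 0 0 20 0;0.85 0 0 40 0;0.85 0 0 50 0;0.85 -10 -40 30 0;0.85 -30 -60 0 0' | egrep 'tcp|force';python3 -m jog '0.85 -35 -60 0 0;0.85 -35 -60 0 0;0.85 -35 -60 0 0;0.85 0 0 0 0;0.85 0 0 0 0'|egrep 'time|tcp|force'
python3 - <<'E'
from h import *
cap('side','s41');cap('top','t41');chk('t41','s41')
for q in org('t41',.02,(150,140,250,255)): print('t',*q)
for n in('t41','s41'):
    d=ld(n);p=d['p'];hsv=cv2.cvtColor(p,cv2.COLOR_RGB2HSV)
    m=((hsv[...,0]>105)&(hsv[...,0]<125)&(hsv[...,1]>150)&(hsv[...,2]>60)).astype(np.uint8)
    k,l,s,c=cv2.connectedComponentsWithStats(m)
    print(n,[(s[i].tolist(),atz(d,s[i,0]+s[i,2]/2-.5,s[i,1]+s[i,3]/2-.5,.065)[:2].round(3)) for i in range(1,k) if s[i,4]>25])
# mask scoop/mat compare with t37-like: knobs by side
for q in org('s41',None,(180,230,260,285)): print('s',*q)
E
```

```text
tcp_pos: [0.6118, 0.0605, 0.0405]
wrist_force: [-0.2, -0.2, 0.2]
gripper_width: 0.846
gripper_force: 0.0
tcp_pos: [0.5761, -0.0354, 0.1838]
wrist_force: [-0.1, -1.1, 0.2]
gripper_force: 0.0
time_s: 84.88
tcp_pos: [0.4795, -0.1975, 0.1808]
wrist_force: [0.2, 0.5, -0.5]
gripper_force: 0.0
t41 bot [(228, [197]), (244, [196]), (260, [195]), (276, []), (292, []), (308, [])] top [(228, [151]), (244, [150]), (260, [149]), (276, [149]), (292, [148]), (308, [])] right [(156, [307]), (164, [318]), (172, []), (180, []), (188, [317])] left [(156, [213]), (164, [213]), (172, [213]), (180, [214]), (188, [214])]
s41 right [(190, [253]), (230, [250]), (240, [249]), (250, [249]), (260, [248])]
t [228.7 159.7] [8, 7, 43] [0.663 0.17 ]
t [235.9 168.8] [7, 8, 39] [0.631 0.145]
t [235.4 186.4] [8, 8, 48] [0.569 0.147]
t [220.9 190.3] [8, 7, 40] [0.557 0.197]
t [244.3 188.7] [8, 6, 42] [0.561 0.117]
t41 [([406, 37, 12, 12, 109], array([ 1.057, -0.468])), ([253, 166, 11, 14, 41], array([0.605, 0.067])), ([252, 211, 19, 31, 294], array([0.427, 0.059]))]
s41 [([358, 38, 64, 56, 2887], array([ 0.069, -1.093])), ([208, 189, 28, 41, 335], array([0.612, 0.009])), ([62, 204, 14, 15, 151], array([0.978, 0.046])), ([271, 225, 44, 30, 526], array([0.434, 0.118]))]
s [235.4 254.4] [16, 19, 169] 
s [206.3 255.8] [12, 10, 95] 
s [190.7 260.4] [11, 5, 41] 
s [192.8 278.3] [4, 12, 23] 
s [226.4 282.3] [48, 2, 68]
```

```bash
python3 -c "
from station import r
print(r.finish_job())"
```

```text
the job is handed in; nothing more can be done
None
```

I handed the job in at about 85 s: all 5 knobs went into the small bay using only the scoop, the scoop is back upright on its mat, and all 3 blue rolls stand in the large bay. The camera checks agree, except that the arm partly hid the third roll and the carton's far end in the last view. The carton was knocked about 3 cm aside mid-run, so I packed it where it ended up.

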